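# Sort the left and right lamp brackets

## Task

Sort the two mirror-image grey lamp brackets: the left-hand one into the blue tray, the right-hand one into the yellow tray, each standing on its rubber-padded base inside and let go. (Seen from the open front with the base down, a left-hand bracket has its tall ear on the left, a right-hand one on the right.) The left-hand one lies on its back: first stand it on its base on the bench and let go, then take it again from above and lift it into its tray; set both down without dropping them and leave the other things on the bench alone.

Things in the scene. Friction and masses are not known exactly. Their poses are not given: they have to be found in the camera images.
- bracket_left_mid (a point): left-hand grey bracket, 64x40 mm base (10 thick, black pad below), 78 high. Own axes: z up from the base, x from front to upright, y left. Gussets on both sides flush with the 40 mm width join base and upright; grip 40 mm across y. Point: between them, 6 mm behind and 25 mm above the pad's middle. Starts on its back: x straight down, z level to about +y, upright's outer face flat on the bench, base on edge.
- bracket_right_mid (a point): right-hand bracket, mirror image of the left, same axes and point; starts on its base. Both: 0.2 kg; upright plate 8 mm thick, outer face at the base's back edge, 48 mm tall, with an 18 mm wide ear to 78 mm on one side only: here -y (left-hand: +y). Gussets slope from 14 mm high, 16 mm ahead of the base's middle, to 44 mm high at the upright.
- tray_blue_floor (a point): blue open tray 148 (x) x 120 (y) mm outside, 38 mm high to the top of its rolled rim, walls 4 mm, fixed to the bench. This point is the middle of its inner floor, 4 mm above the bench; x and y along its long and short sides, z up. For the left-hand bracket.
- tray_yellow_floor (a point): yellow open tray 148 (x) x 120 (y) mm outside, 38 mm high to the top of its rolled rim, walls 4 mm, fixed to the bench. This point is the middle of its inner floor, 4 mm above the bench; x and y along its long and short sides, z up. For the right-hand bracket.
- tape_ring: roll of masking tape, yellowish ring 86 mm across, 22 mm high, lying flat; a bystander, leave it alone. Origin under its middle.
- small_gear: dark toothed gear 42 mm across, 26 mm high; a bystander, leave it alone. Origin under its middle.
- plug: white and steel spark plug 70 mm long, lying; a bystander, leave it alone. Origin under its middle.
- spanner: steel combination spanner 154 mm long, lying flat; a bystander, leave it alone. Origin under its middle.
- driver: screwdriver with a red handle, 180 mm long, lying; a bystander, leave it alone. Origin under its middle.
There are look-alikes about, which are no part of the job. Leave any orange look-alike of the part that bears bracket_left_mid alone.

How it is judged:
By the outcome, as a careful person would: the job done as asked, in the order asked, and still so for the second after the job is handed in, with the robot touching nothing.
It also fails if it takes over 61 s, if anything falls off the work surface, if the arm or the gripper's body presses on something with over 40 N, if the wrist force passes 120 N, or if a joint passes its speed limit or range.

## Robot

A 7-joint arm with a two-finger parallel gripper is mounted at the origin on a cart in front of the work surface, level with it; the furniture and walls round the work are solid. World frame = base frame: x ahead of the robot, y to its left, z up, the work surface at z = 0. Lengths are in mm, angles in rad, forces in N, time in s.
With the tool pointing down it reaches from about 400 to 875 mm from the base axis. Payload 4.4 kg.
Tool frame: the origin (TCP) lies at the very end of the fingers, on their centre line; the grasp point (between the pads) lies 19 mm behind it; y points along the fingers, x is the direction in which the jaws open and shut, and the axes are right-handed (so a half turn about y gives the same grasp; the last joint's range is limited). The gripper opens to 85 mm and grips with 20 to 120 N. Pads are 22 mm wide; open, the fingers measure 114 mm over their backs; the gripper's body (76 mm by 85 mm) begins 54 mm behind the grasp point. The pads swing forward as they close: fully open they stand 13 mm farther back than shut.
Start: joints at [1.277, 0.628, 0.038, 1.517, -0.027, 0.996, -0.02], TCP at [146.82, -633.215, 231.313] pointing down, gripper open.
Joint ranges: [-3.06, 3.06], [-0.37, 2.12], [-1.25, 1.32], [0.18, 2.47], [-1.1, 4.24], [0.23, 1.98], [-2.94, 2.94]. Speed limits (rad/s): [2.57, 2.57, 3.14, 3.14, 3.14, 3.14, 3.14].

## Interface

Orientations are given as [roll, pitch, yaw] about the fixed x, y, z axes, in that order (R = Rz(yaw) Ry(pitch) Rx(roll)).
In Python, from cell import readout, eyes, finish_job gives the robot as it stands. The module is installed in compiled form; this text tells all that it offers.
- The arm moves only by the tool apply_moves, never from a script. Its argument "commands" is a list that holds one entry, the list of rows, each a list of 6 numbers: the shift along the tool's x, y, z in units of 0.04 m (1.0 is 0.04 m), then the turn, a rotation vector about the tool's x, y, z in units of 5 degrees (1.0 is 5 degrees). A call has 1 to 8 rows; each row shifts and turns the pose as measured when the row begins, along the tool's axes as they then stand; what a row does not reach is not made up. A row lasts 1/12 s, in which the tool goes at most 41.7 mm and 7.16 degrees, less where a joint would pass 70% of its speed; a pose out of reach is approached as far as the arm can. A call with a number of a shift or a turn outside -1 to 1 is refused whole. A call with a gripper value outside its range is refused whole. "claw" is the finger opening in mm, from 0 to 85.4, set as the call begins (left out, the last holds). The fingers move at their own pace and stop on an object; the grip force is fixed at half the most. Time passes only in rows, so rows that do not move let the fingers close. It gives the time, the measured TCP pose, the force and the opening at its end, in the units of the state.
- readout.read_state(): the state, without advancing time (a new reading comes with each control period).
- eyes.get_image(name): name is "scene" or "side" or "wrist"; returns a dict with "image" (384x512x3 uint8, red, green, blue), "mtx" (3x3 intrinsics, pixels), "rvec" (rotation vector, rad) and "tvec" (3), from world to camera coordinates, as OpenCV has them. Camera axes: x right, y down, z forward; pixel columns grow to the right and rows downward; lengths in mm; the calibration is good to about 2 mm. The wrist camera is an equidistant fisheye: a pixel r from the principal point sees the ray r / f radians off the axis. A picture is of the moment at which its call begins. There is no depth.
- finish_job(): hands the job in, once; it reports no verdict.
The state is a dict: "clock": time; "qpos": joint angles; "qd": joint speeds; "tau": joint torques, N m; "eef_pos": TCP position; "tool_rot": TCP orientation; "force": force on the tool from outside, world axes, zero at the start; "torque": the same for the moment, N m; "width": finger opening in mm.
Only numpy, scipy, OpenCV 4.12 (cv2) and the standard library are available. Lean on these libraries where they do the work, as an engineer would, in place of code of your own. Each camera call takes 0.05 s, during which the arm holds its last target. There are 200 camera calls.

## Working session

There is one attempt and no reset: what is moved stays moved. The work goes in short steps, Python scripts to look and compute and a tool call to move; the robot and the scene stay as the last step left them, time stands still between calls to the robot, and variables do not carry over. Pictures are saved under pics/ and viewed, about 8 in all and at most 12, crops included, and the job is handed in when it is done.

Besides the shell and the picture viewer there is one more tool, called after ">>>" by a JSON object that holds its "op" and its "data", one argument or row to a line. apply_moves: Moves the arm, as the interface text tells. Shifts and turns lie within -1 to 1; 1 stands for 0.04 m of shift or 5 degrees of turn. Its arguments: {"type":"object","properties":{"commands":{"type":"array"},"claw":{"type":"number"}},"required":["commands"]}

```bash
mkdir -p pics; ls; cat > h.py <<'E'
import numpy as np, cv2
from cell import readout, eyes
from scipy.spatial.transform import Rotation as R
import pickle
def snap(n,f):
    d=eyes.get_image(n); cv2.imwrite(f'pics/{f}.png',cv2.cvtColor(d['image'],cv2.COLOR_RGB2BGR)); pickle.dump(d,open(f'pics/{f}.pkl','wb')); return d
def load(f): return pickle.load(open(f'pics/{f}.pkl','rb'))
def crop(f,x0,y0,x1,y1,s,o):
    im=cv2.imread(f'pics/{f}.png')[y0:y1,x0:x1]; cv2.imwrite(f'pics/{o}.png',cv2.resize(im,None,fx=s,fy=s,interpolation=cv2.INTER_CUBIC))
def ray(d,px,fish=False):
    K=d['mtx'];p=np.array(px,float)
    v=np.array([(p[0]-K[0,2])/K[0,0],(p[1]-K[1,2])/K[1,1],1.])
    if fish:
        r=np.hypot(v[0],v[1]); v=np.array([v[0]/r*np.sin(r),v[1]/r*np.sin(r),np.cos(r)])
    Rm=cv2.Rodrigues(np.array(d['rvec'],float))[0]; c=-Rm.T@np.ravel(d['tvec'])
    return c,Rm.T@v
def onz(d,px,z,fish=False):
    c,v=ray(d,px,fish); return c+v*(z-c[2])/v[2]
def proj(d,P,fish=False):
    Rm=cv2.Rodrigues(np.array(d['rvec'],float))[0]; q=Rm@np.array(P,float)+np.ravel(d['tvec']);K=d['mtx']
    if fish:
        t=np.arctan2(np.hypot(q[0],q[1]),q[2]); u=q[:2]/np.hypot(q[0],q[1])*t
    else: u=q[:2]/q[2]
    return np.array([K[0,0]*u[0]+K[0,2],K[1,1]*u[1]+K[1,2]])
E
python3 - <<'E'
from h import *
for n in('scene','side','wrist'):
    d=snap(n,n+'0'); c,v=ray(d,(256,192)); print(n,c.round(),v.round(2),d['mtx'][0,0])
a,b=[cv2.imread(f'pics/{n}0.png') for n in('scene','side')]
cv2.imwrite('pics/s2.png',cv2.resize(a,(800,600),interpolation=cv2.INTER_CUBIC))
cv2.imwrite('pics/d2.png',cv2.resize(b,(800,600),interpolation=cv2.INTER_CUBIC))
print(readout.read_state())
E
```

```text
pics
scene [ 98. 673. 755.] [ 0.41 -0.63 -0.66] 381.4971297640395
side [ 683.  652. 1052.] [-0.15 -0.56 -0.82] 492.5335495356074
wrist [ 220. -617.  373.] [-0.28 -0.07 -0.96] 297.3186396354542
{'clock': 0.15, 'qpos': array([ 1.27717326,  0.62913171,  0.03843265,  1.51812357, -0.02701547,
        0.99628531, -0.02001343]), 'qd': array([-0.00082505, -0.00252487, -0.00059749, -0.00544516,  0.00012391,
       -0.00131842, -0.00161013]), 'tau': array([ 1.66978720e-03, -5.63799727e+01,  1.22774955e+00, -1.93652093e+01,
        1.10638913e-02,  7.43630051e-03,  4.68254086e-06]), 'eef_pos': array([ 146.74869783, -632.74341284,  230.60601861]), 'tool_rot': array([-1.57078023e+00,  1.43105847e-03, -1.34298201e+00]), 'force': array([-0.87883061,  0.15119148, -0.37057128]), 'torque': array([-0.0772357 ,  0.02400034, -0.00215091]), 'width': 85.47514599435983}
```

View pics/s2.png

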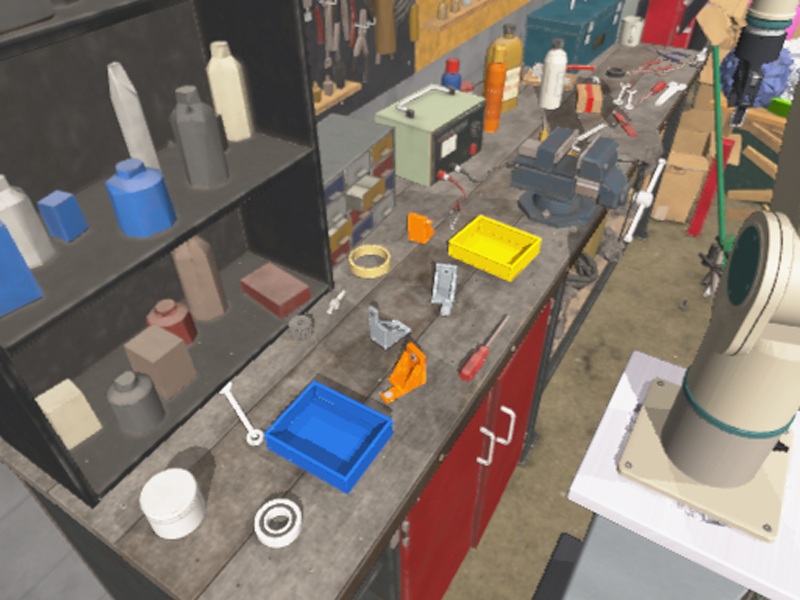

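View pics/d2.png

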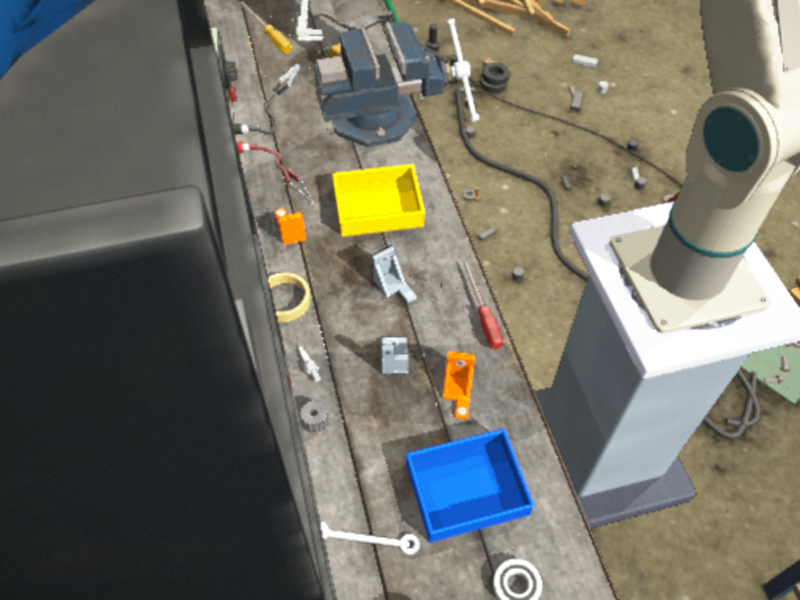

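Two grey brackets appear: A at scene (388,328) / side (395,355), and B at scene (445,288) / side (392,275). The orange ones at scene (408,372) and (420,228) are look-alikes. Next I'll enlarge the crops to tell the grey pair apart.

```bash
python3 - <<'E'
from h import *
a=cv2.imread('pics/scene0.png')[155:265,225:345]; b=cv2.imread('pics/side0.png')[145:275,215:325]
a=cv2.resize(a,(400,367),interpolation=cv2.INTER_CUBIC); b=cv2.resize(b,None,fx=3.6,fy=3.6,interpolation=cv2.INTER_CUBIC)
o=np.zeros((468,400+b.shape[1],3),np.uint8); o[:367,:400]=a;o[:b.shape[0],400:]=b[:468]
cv2.imwrite('pics/c1.png',o)
s,d=load('scene0'),load('side0'); k=.64
for n,p,q in(('A',(388,328),(395,355)),('B',(445,288),(392,275))):
    print(n,onz(s,np.array(p)*k,25).round(),onz(d,np.array(q)*k,25).round())
for n,ps in(('blue',[(408,450),(502,432),(533,508),(431,538)]),('yel',[(333,173),(414,165),(424,225),(340,235)])):
    for p in ps: print(n,onz(d,np.array(p)*k,38).round())
for n,ps in(('blue',[(268,437),(316,384),(391,427),(347,487)]),('yel',[(450,246),(478,217),(541,241),(511,278)])):
    for p in ps: print(n,'scene',onz(s,np.array(p)*k,38).round())
E
```

```text
A [528.  45.  25.] [528.  46.  25.]
B [ 494. -104.   25.] [ 494. -107.   25.]
blue [552. 211.  38.]
blue [413. 219.  38.]
blue [410. 337.  38.]
blue [555. 341.  38.]
yel [ 542. -351.   38.]
yel [ 393. -334.   38.]
yel [ 415. -189.   38.]
yel [ 561. -203.   38.]
blue scene [545. 338.  38.]
blue scene [548. 222.  38.]
blue scene [402. 230.  38.]
blue scene [400. 344.  38.]
yel scene [ 543. -212.   38.]
yel scene [ 541. -336.   38.]
yel scene [ 391. -322.   38.]
yel scene [ 394. -180.   38.]
```

View pics/c1.png

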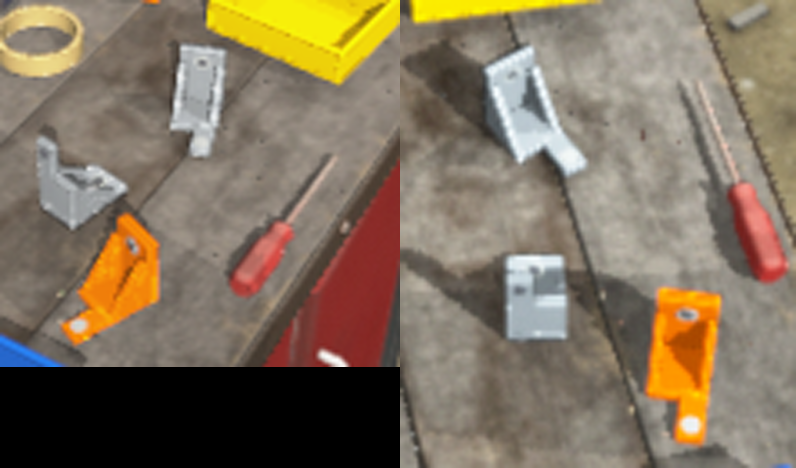

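```bash
cat > fit.py <<'E'
from h import *
from scipy.optimize import minimize
import itertools
def box(a,b): return np.array(list(itertools.product(*zip(a,b))),float)
def parts(left):
    s=1 if left else -1
    P=[box((-32,-20,0),(32,20,10)),box((24,-20,0),(32,20,48)),box((24,s*2,0),(32,s*20,78))]
    for y0,y1 in((-20,-15),(15,20)):
        P.append(np.array([(x,y,z) for y in(y0,y1) for x,z in((-16,8),(-16,14),(24,44),(24,8))],float))
    return P
def pose(t,lying):
    x,y,a=t
    Ry=R.from_matrix(np.array([[0,-1,0],[0,0,1],[-1,0,0]]).astype(float)) if lying else R.identity() # cols: own x->-z, y->-x, z->+y
    return R.from_euler('z',a)*Ry, np.array([x,y,32. if lying else 0.])
def sil(d,t,left,lying,fish=False):
    r,o=pose(t,lying); m=np.zeros(d['image'].shape[:2],np.uint8); S=4
    for P in parts(left):
        q=np.array([proj(d,r.apply(p)+o,fish) for p in P])
        cv2.fillConvexPoly(m,cv2.convexHull((q*16).astype(np.int32)),255,shift=4)
    return m>0
def mask(d,c,rad,rel=25):
    im=d['image'].astype(int); mx,mn=im.max(2),im.min(2)
    m=((im[...,2]-im[...,0]>-8)&(mx>75))
    w=np.zeros_like(m); x,y=map(int,c); w[max(0,y-rad):y+rad,max(0,x-rad):x+rad]=1
    m=(m&w).astype(np.uint8); m=cv2.morphologyEx(m,cv2.MORPH_CLOSE,np.ones((3,3)))
    n,l,st,_=cv2.connectedComponentsWithStats(m); k=1+np.argmax(st[1:,4]); return l==k
def fit(views,t0,left,lying,yaws):
    def c(t): 
        s=0
        for d,m,f in views:
            k=sil(d,t,left,lying,f); s+=1-(k&m).sum()/(k|m).sum()
        return s/len(views)
    best=None
    for a in yaws:
        t=np.array([*t0,a]); r=minimize(c,t,method='Nelder-Mead',options=dict(initial_simplex=t+np.array([[0,0,0],[12,0,0],[0,12,0],[0,0,.25]]),maxiter=90))
        if best is None or r.fun<best.fun: best=r
    return best
E
python3 - <<'E'
from fit import *
s,d=load('scene0'),load('side0'); k=.64
o=[]
V={}
for n,p,q,t0 in(('A',(388,328),(395,355),(528,45)),('B',(445,288),(392,275),(494,-105))):
    V[n]=[(s,mask(s,np.array(p)*k,30),0),(d,mask(d,np.array(q)*k,30),0)]
    print(n,[v[1].sum() for v in V[n]])
    for left,ly in((0,0),(1,0),(1,1),(0,1)):
        r=fit(V[n],t0,left,ly,np.linspace(-np.pi,np.pi,9)[:-1]); print(n,'left' if left else 'right','lying' if ly else 'up',r.x.round(2),round(r.fun,3))
E
```

```text
A [np.int64(411), np.int64(422)]
A right up [527.68  35.71   1.35] 0.082
A left up [527.63  35.88   1.34] 0.144
A left lying [534.68  66.44   2.91] 0.215
A right lying [533.96  65.31   2.97] 0.226
B [np.int64(431), np.int64(578)]
B right up [495.17 -98.2   -1.17] 0.239
B left up [494.24 -95.77  -1.23] 0.238
B left lying [ 5.0657e+02 -1.3043e+02  3.5000e-01] 0.102
B right lying [ 511.45 -130.14    0.7 ] 0.192
```

```bash
cat > plan.py <<'E'
from h import *
import sys
def cur():
    s=readout.read_state(); return np.array(s['eef_pos']),R.from_euler('xyz',s['tool_rot']),s
def down(yaw): return R.from_euler('xyz',[-np.pi/2,0,yaw])
def rows(p1,r1,p0=None,r0=None,slow=1.0):
    if p0 is None: p0,r0,_=cur()
    p1=np.array(p1,float); w=(r0.inv()*r1).as_rotvec(degrees=True)
    n=max(1,int(np.ceil(max(np.linalg.norm(p1-p0)/(38*slow),np.abs(w).max()/4.9)-1e-6)))
    for i in range(n):
        r=r0*R.from_rotvec(w*i/n,degrees=True); t=r.inv().apply((p1-p0)/n)/40
        print(i+1,np.append(t,w/n/5).round(2).tolist())
E
python3 - <<'E'
from plan import *
d=load('side0');s=load('scene0')
for n,p in(('vise base near',(415,130)),('visebase far',(335,120)),('drv',(490,345)),('drvtip',(462,265)),('orange',(460,410)),('orange2',(446,355))): print(n,onz(d,np.array(p)*.64,5).round())
print('shelf',onz(s,np.array((330,290))*.64,0).round(),onz(s,np.array((95,505))*.64,0).round())
print('vise jaw top',[onz(d,np.array((385,30))*.64,z).round() for z in(100,180)])
rows((340,-330,330),down(-.8)); print(); rows((510,20,250),down(-.22),np.array((340,-330,330)),down(-.8))
E
```

```text
vise base near [ 357. -458.    5.]
visebase far [ 503. -527.    5.]
drv [373.  55.   5.]
drvtip [ 368. -112.    5.]
orange [454. 154.   5.]
orange2 [447.  55.   5.]
shelf [699.  -8.   0.] [699. 535.   0.]
vise jaw top [array([ 367., -655.,  100.]), array([ 393., -545.,  180.])]
1 [-0.63, -0.25, 0.64, -0.0, -0.62, -0.0]
2 [-0.59, -0.25, 0.67, -0.0, -0.62, -0.0]
3 [-0.56, -0.25, 0.71, -0.0, -0.62, -0.0]
4 [-0.52, -0.25, 0.73, -0.0, -0.62, -0.0]
5 [-0.48, -0.25, 0.76, -0.0, -0.62, -0.0]
6 [-0.43, -0.25, 0.79, -0.0, -0.62, -0.0]
7 [-0.39, -0.25, 0.81, -0.0, -0.62, -0.0]
8 [-0.35, -0.25, 0.83, -0.0, -0.62, -0.0]
9 [-0.3, -0.25, 0.85, -0.0, -0.62, -0.0]
10 [-0.25, -0.25, 0.86, -0.0, -0.62, -0.0]

1 [-0.3, 0.18, 0.83, 0.0, -0.6, 0.0]
2 [-0.26, 0.18, 0.85, 0.0, -0.6, 0.0]
3 [-0.21, 0.18, 0.86, 0.0, -0.6, 0.0]
4 [-0.17, 0.18, 0.87, 0.0, -0.6, 0.0]
5 [-0.12, 0.18, 0.88, 0.0, -0.6, 0.0]
6 [-0.07, 0.18, 0.88, 0.0, -0.6, 0.0]
7 [-0.03, 0.18, 0.88, 0.0, -0.6, 0.0]
8 [0.02, 0.18, 0.88, 0.0, -0.6, 0.0]
9 [0.07, 0.18, 0.88, 0.0, -0.6, 0.0]
10 [0.11, 0.18, 0.88, 0.0, -0.6, 0.0]
11 [0.16, 0.18, 0.87, 0.0, -0.6, 0.0]
```

>>> {"op": "apply_moves", "data": {
  "commands": [
    [[-0.3,-0.9,0.2,0,0,0],[-0.4,-0.8,0.4,0,-0.5,0],[-0.6,-0.6,0.5,0,-0.6,0],[-0.55,-0.3,0.7,0,-0.6,0],[-0.5,0,0.8,0,-0.6,0],[-0.45,0,0.8,0,-0.6,0],[-0.4,0,0.8,0,-0.6,0],[-0.35,0,0.85,0,-0.6,0]]
  ],
  "claw": 62
}}

```text
clock: 0.82
eef_pos: [279.3, -421.3, 334.9]
tool_rot: [-1.575, 0.006, -0.987]
force: [0.6, 0.1, -1.0]
width: 61.9
```

```bash
python3 - <<'E'
from plan import *
rows((500,-60,260),down(-.22))
E
```

```text
1 [-0.37, 0.16, 0.8, 0.0, -0.73, -0.01]
2 [-0.32, 0.16, 0.82, 0.0, -0.73, -0.01]
3 [-0.27, 0.16, 0.84, 0.0, -0.73, -0.01]
4 [-0.22, 0.16, 0.86, 0.0, -0.73, -0.01]
5 [-0.16, 0.16, 0.87, 0.0, -0.73, -0.01]
6 [-0.1, 0.16, 0.88, 0.0, -0.73, -0.01]
7 [-0.05, 0.16, 0.88, 0.0, -0.73, -0.01]
8 [0.01, 0.16, 0.88, 0.0, -0.73, -0.01]
9 [0.06, 0.16, 0.88, 0.0, -0.73, -0.01]
10 [0.12, 0.16, 0.87, 0.0, -0.73, -0.01]
11 [0.18, 0.16, 0.86, 0.0, -0.73, -0.01]
12 [0.23, 0.16, 0.85, 0.0, -0.73, -0.01]
```

>>> {"op": "apply_moves", "data": {
  "commands": [
    [[-0.37,0.1,0.85,0,-0.75,0],[-0.3,0.1,0.9,0,-0.75,0],[-0.25,0.1,0.9,0,-0.75,0],[-0.2,0.15,0.9,0,-0.75,0],[-0.15,0.15,0.9,0,-0.75,0],[-0.1,0.15,0.9,0,-0.75,0],[-0.05,0.15,0.9,0,-0.75,0],[0,0.15,0.9,0,-0.75,0]]
  ]
}}

```text
clock: 1.48
eef_pos: [439.5, -158.4, 292.7]
tool_rot: [-1.573, 0.002, -0.439]
force: [1.8, -1.0, -0.3]
width: 61.9
```

>>> {"op": "apply_moves", "data": {
  "commands": [
    [[0.05,0.15,0.9,0,-0.75,0],[0.1,0.15,0.9,0,-0.75,0],[0.2,0.15,0.9,0,-0.75,0],[0.25,0.15,0.85,0,-0.75,0],[0,0,0,0,0,0]]
  ]
}}

```text
clock: 1.9
eef_pos: [513.2, -16.9, 266.4]
tool_rot: [-1.567, 0.001, -0.152]
force: [0.4, 0.4, 0.1]
width: 62.0
```

```bash
python3 - <<'E'
from plan import *
d=snap('wrist','w1'); im=d['image'].copy()
from fit import parts,pose
for t,l,ly,c in(((527.7,35.7,1.35),0,0,(255,0,0)),((506.6,-130.4,.35),1,1,(0,255,0))):
    r,o=pose(t,ly)
    for P in parts(l)[:3]:
        for p in P: cv2.circle(im,tuple(proj(d,r.apply(p)+o,True).astype(int)),1,c,-1)
cv2.imwrite('pics/w1o.png',cv2.resize(im[...,::-1],(800,600),interpolation=cv2.INTER_CUBIC)); print(cur()[0],cur()[2]['tool_rot'])
E
```

```text
[511.76229253 -20.27551724 266.43217844] [-1.57029696  0.00293685 -0.15618846]
```

View pics/w1o.png

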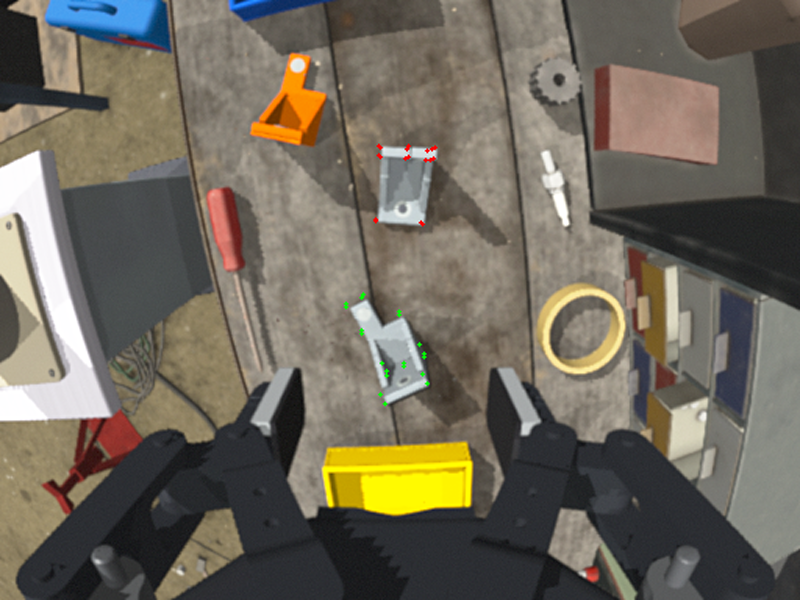

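Bracket A at (405,190) stands on its base with the front facing down in the image and the ear on the right, so it is the right-hand one. Bracket B at (395,350) lies on its back with the ear at upper left, so it is the left-hand one. The overlays match to a few px. I'll refine both fits with this closer view.

```bash
python3 - <<'E'
from fit import *
from plan import rows,down
d=load('w1')
for n,t,l,ly,c in(('A',(527.7,35.7,1.35),0,0,(405,190)),('B',(506.6,-130.4,.35),1,1,(395,350))):
    m=mask(d,np.array(c)*.64,40); r=fit([(d,m,True)],t[:2],l,ly,[t[2]-.1,t[2]+.1]); print(n,r.x.round(2),round(r.fun,3),m.sum())
    ro,o=pose(r.x,ly); print('mid',(ro.apply((6,0,25))+o).round(1))
E
```

```text
A [529.24  35.     1.35] 0.014 1628
mid [530.6  40.8  25. ]
B [ 5.0792e+02 -1.3249e+02  3.3000e-01] 0.096 1682
mid [ 499.9 -108.8   26. ]
```

```bash
python3 - <<'E'
from plan import *
rows((530.6,40.8,110),down(-.22)); print(); rows((530.6,40.8,10),down(-.22),np.array((530.6,40.8,110)),down(-.22))
E
```

```text
1 [0.05, 0.78, 0.32, -0.0, 0.15, -0.01]
2 [0.04, 0.78, 0.32, -0.0, 0.15, -0.01]
3 [0.04, 0.78, 0.32, -0.0, 0.15, -0.01]
4 [0.03, 0.78, 0.32, -0.0, 0.15, -0.01]
5 [0.03, 0.78, 0.32, -0.0, 0.15, -0.01]

1 [0.0, 0.83, -0.0, 0.0, 0.0, 0.0]
2 [0.0, 0.83, -0.0, 0.0, 0.0, 0.0]
3 [0.0, 0.83, -0.0, 0.0, 0.0, 0.0]
```

>>> {"op": "apply_moves", "data": {
  "commands": [
    [[0.05,0.78,0.33,0,0.15,0],[0.05,0.78,0.33,0,0.15,0],[0.04,0.78,0.33,0,0.15,0],[0.04,0.78,0.33,0,0.15,0],[0.03,0.78,0.33,0,0.15,0],[0,0,0,0,0,0],[0,0,0,0,0,0]]
  ]
}}

```text
clock: 2.53
eef_pos: [533.9, 35.4, 106.0]
tool_rot: [-1.578, -0.002, -0.238]
force: [0.4, -0.1, -0.6]
width: 61.7
```

```bash
python3 - <<'E'
from plan import *
print(cur()[0],cur()[2]['tool_rot']); rows((530.6,40.8,10),down(-.22),slow=.6)
E
```

```text
[533.92126503  35.37829043 105.98827963] [-1.57796216 -0.00241723 -0.23763973]
1 [-0.02, 0.48, 0.03, 0.02, -0.04, 0.01]
2 [-0.02, 0.48, 0.03, 0.02, -0.04, 0.01]
3 [-0.02, 0.48, 0.02, 0.02, -0.04, 0.01]
4 [-0.02, 0.48, 0.02, 0.02, -0.04, 0.01]
5 [-0.02, 0.48, 0.02, 0.02, -0.04, 0.01]
```

>>> {"op": "apply_moves", "data": {
  "commands": [
    [[-0.03,0.48,0.05,0.02,-0.04,0],[-0.03,0.48,0.04,0.02,-0.04,0],[-0.02,0.48,0.03,0.02,-0.04,0],[-0.02,0.48,0.03,0.02,-0.04,0],[0,0.3,0,0,0,0],[0,0,0,0,0,0]]
  ]
}}

```text
clock: 3.03
eef_pos: [537.8, 31.0, 24.4]
tool_rot: [-1.573, -0.018, -0.235]
force: [0.7, -0.8, 0.5]
width: 62.0
```

```bash
python3 - <<'E'
from plan import *
print(cur()[0],cur()[2]['tool_rot'],cur()[2]['force'],cur()[2]['qd'].round(3)); rows((530.6,40.8,12),down(-.22),slow=.2)
E
```

```text
[537.79204898  31.01311487  24.36229971] [-1.57316098 -0.01750596 -0.23491083] [ 0.7107426  -0.79245605  0.51694697] [ 0.032 -0.049 -0.004 -0.007 -0.006  0.036  0.015]
1 [-0.08, 0.1, 0.07, 0.01, -0.06, 0.07]
2 [-0.08, 0.1, 0.07, 0.01, -0.06, 0.07]
3 [-0.08, 0.1, 0.07, 0.01, -0.06, 0.07]
```

>>> {"op": "apply_moves", "data": {
  "commands": [
    [[-0.1,0,0.1,0,0,0.07],[-0.1,0,0.1,0,0,0.07],[-0.05,0.1,0.08,0,0,0.07],[0,0.1,0.05,0,0,0],[0,0,0,0,0,0]]
  ]
}}

```text
clock: 3.45
eef_pos: [534.6, 44.2, 22.4]
tool_rot: [-1.572, -0.007, -0.24]
force: [-0.6, -0.7, -0.5]
width: 62.0
```

```bash
python3 - <<'E'
from plan import *
rows((530.6,40.8,11),down(-.22),slow=.2)
E
```

```text
1 [-0.04, 0.14, -0.05, 0.01, -0.12, 0.04]
2 [-0.04, 0.14, -0.05, 0.01, -0.12, 0.04]
```

>>> {"op": "apply_moves", "data": {
  "commands": [
    [[-0.05,0.15,-0.05,0,0.1,0.04],[-0.05,0.15,-0.03,0,0.1,0.04],[0,0,0,0,0,0],[0,0,0,0,0,0]]
  ]
}}

```text
clock: 3.78
eef_pos: [530.0, 42.2, 9.7]
tool_rot: [-1.571, -0.0, -0.259]
force: [1.1, -0.6, -0.3]
width: 62.1
```

>>> {"op": "apply_moves", "data": {
  "commands": [
    [[0,0,0,0,-0.45,0],[0,0,0,0,0,0]]
  ]
}}

```text
clock: 3.95
eef_pos: [529.6, 41.9, 9.2]
tool_rot: [-1.572, 0.001, -0.216]
force: [-0.1, -0.1, -0.0]
width: 61.7
```

>>> {"op": "apply_moves", "data": {
  "commands": [
    [[0,0,0,0,0,0],[0,0,0,0,0,0],[0,0,0,0,0,0],[0,0,0,0,0,0],[0,0,0,0,0,0],[0,0,0,0,0,0]]
  ],
  "claw": 30
}}

```text
clock: 4.45
eef_pos: [529.8, 41.9, 9.5]
tool_rot: [-1.572, 0.001, -0.216]
force: [0.9, -0.2, 0.6]
width: 39.1
```

```bash
cat > tray.py <<'E'
from fit import *
def tfit(col,t0):
    B=box((-74,-60,0),(74,60,38)); vs=[]
    for f in('scene0','side0'):
        d=load(f); h=cv2.cvtColor(d['image'],cv2.COLOR_RGB2HSV); c=proj(d,(*t0,20)).astype(int)
        lo,hi=((22,150,60),(34,255,255)) if col=='y' else ((100,150,40),(125,255,255))
        m=cv2.inRange(h,lo,hi); w=np.zeros_like(m); w[max(0,c[1]-60):c[1]+60,max(0,c[0]-70):c[0]+70]=1
        m=cv2.morphologyEx(m*w,cv2.MORPH_CLOSE,np.ones((5,5))); n,l,st,_=cv2.connectedComponentsWithStats((m>0).astype(np.uint8)); m=(l==1+np.argmax(st[1:,4])); vs.append((d,m))
    def one(d,t):
        r=R.from_euler('z',t[2]); q=np.array([proj(d,r.apply(p)+[t[0],t[1],0]) for p in B]); k=np.zeros(d['image'].shape[:2],np.uint8)
        cv2.fillConvexPoly(k,cv2.convexHull((q*16).astype(np.int32)),1,shift=4); return k>0
    c=lambda t:sum(1-(one(d,t)&m).sum()/(one(d,t)|m).sum() for d,m in vs)
    t=np.array([*t0,-.05]); r=minimize(c,t,method='Nelder-Mead',options=dict(initial_simplex=t+np.array([[0,0,0],[12,0,0],[0,12,0],[0,0,.1]]),maxiter=150)); return r.x,r.fun
E
python3 - <<'E'
from tray import *
from plan import *
for c,t in(('y',(472,-266)),('b',(478,280))): print(c,tfit(c,t))
rows((529.8,41.9,150),down(-.22)); print()
rows((472,-260,150),down(-.10),np.array((529.8,41.9,150)),down(-.22))
E
```

```text
y (array([ 4.75320341e+02, -2.85013577e+02, -9.54064560e-02]), np.float64(0.0657583597183723))
b (array([4.82878536e+02, 2.74648498e+02, 9.82052825e-03]), np.float64(0.08401163298254744))
1 [-0.0, -0.88, -0.0, 0.0, 0.01, -0.0]
2 [-0.0, -0.88, -0.0, 0.0, 0.01, -0.0]
3 [-0.0, -0.88, -0.0, 0.0, 0.01, -0.0]
4 [-0.0, -0.88, -0.0, 0.0, 0.01, -0.0]

1 [0.03, -0.0, -0.85, 0.0, -0.15, 0.0]
2 [0.01, -0.0, -0.85, 0.0, -0.15, 0.0]
3 [0.0, -0.0, -0.85, 0.0, -0.15, 0.0]
4 [-0.01, -0.0, -0.85, 0.0, -0.15, 0.0]
5 [-0.02, -0.0, -0.85, 0.0, -0.15, 0.0]
6 [-0.03, -0.0, -0.85, 0.0, -0.15, 0.0]
7 [-0.04, -0.0, -0.85, 0.0, -0.15, 0.0]
8 [-0.05, -0.0, -0.85, 0.0, -0.15, 0.0]
9 [-0.06, -0.0, -0.85, 0.0, -0.15, 0.0]
```

>>> {"op": "apply_moves", "data": {
  "commands": [
    [[0,-0.5,0,0,0,0],[0,-0.88,0,0,0,0],[0,-0.88,0,0,0,0],[0,-0.88,0,0,0,0],[0,-0.5,0,0,0,0],[0,0,-0.5,0,-0.15,0],[0,0,-0.85,0,-0.15,0],[0,0,-0.85,0,-0.15,0]]
  ]
}}

```text
clock: 5.12
eef_pos: [512.8, -36.3, 160.7]
tool_rot: [-1.567, 0.003, -0.158]
force: [0.1, -0.9, -2.0]
width: 39.3
```

```bash
python3 - <<'E'
from plan import *
rows((475.5,-279,150),down(-.095))
E
```

```text
1 [0.01, 0.03, -0.88, -0.01, -0.1, -0.0]
2 [-0.0, 0.04, -0.88, -0.01, -0.1, -0.0]
3 [-0.01, 0.04, -0.88, -0.01, -0.1, -0.0]
4 [-0.02, 0.04, -0.88, -0.01, -0.1, -0.0]
5 [-0.03, 0.04, -0.88, -0.01, -0.1, -0.0]
6 [-0.03, 0.04, -0.88, -0.01, -0.1, -0.0]
7 [-0.04, 0.04, -0.88, -0.01, -0.1, -0.0]
```

>>> {"op": "apply_moves", "data": {
  "commands": [
    [[0,0,-0.88,0,-0.1,0],[0,0,-0.88,0,-0.1,0],[0,0.03,-0.88,0,-0.1,0],[-0.02,0.04,-0.88,0,-0.1,0],[-0.03,0.04,-0.88,0,-0.1,0],[-0.03,0.04,-0.85,0,-0.1,0],[-0.04,0.04,-0.6,0,-0.1,0],[0,0,0,0,0,0]]
  ]
}}

```text
clock: 5.78
eef_pos: [468.9, -286.3, 150.6]
tool_rot: [-1.571, 0.007, -0.1]
force: [0.2, -0.3, -1.9]
width: 38.8
```

```bash
python3 - <<'E'
from plan import *
print(cur()[0]); rows((475.5,-279,40),down(-.095))
E
```

```text
[ 468.88611837 -286.32153364  150.6092709 ]
1 [0.05, 0.92, 0.07, 0.0, -0.02, -0.03]
2 [0.05, 0.92, 0.07, 0.0, -0.02, -0.03]
3 [0.05, 0.92, 0.07, 0.0, -0.02, -0.03]
```

>>> {"op": "apply_moves", "data": {
  "commands": [
    [[0.07,0.6,0.09,0,0,0],[0.06,0.8,0.08,0,0,0],[0.04,0.6,0.04,0,0,0],[0,0,0,0,0,0],[0,0,0,0,0,0]]
  ]
}}

```text
clock: 6.2
eef_pos: [474.6, -282.5, 68.0]
tool_rot: [-1.573, 0.006, -0.109]
force: [0.2, 0.2, -0.9]
width: 38.9
```

```bash
python3 - <<'E'
from plan import *
print(cur()[0],cur()[2]['tool_rot']); snap('side','s3'); crop('s3',190,80,330,185,5,'s3c')
rows((475.5,-279,18),down(-.095),slow=.5)
E
```

```text
[ 474.56028741 -282.48317784   68.0106128 ] [-1.57314154  0.00615964 -0.10940555]
1 [0.01, 0.42, 0.03, 0.01, -0.05, -0.02]
2 [0.01, 0.42, 0.03, 0.01, -0.05, -0.02]
3 [0.01, 0.42, 0.03, 0.01, -0.05, -0.02]
```

View pics/s3c.png

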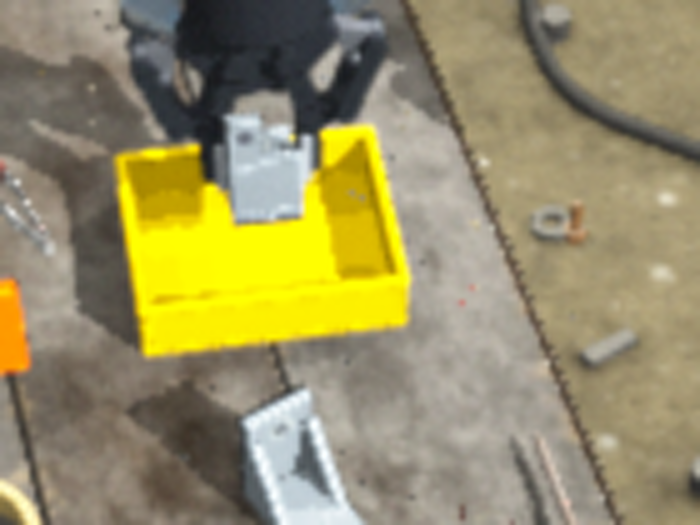

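The bracket at (265,165) in the crop is over the yellow tray with the fingers clear of the walls, so I'll lower it.

>>> {"op": "apply_moves", "data": {
  "commands": [
    [[0,0.42,0.04,0,-0.05,0],[0,0.42,0.04,0,-0.05,0],[0,0.3,0.02,0,-0.05,0],[0,0.1,0,0,0,0],[0,0,0,0,0,0]]
  ]
}}

```text
clock: 6.67
eef_pos: [479.2, -279.6, 23.7]
tool_rot: [-1.577, -0.004, -0.095]
force: [0.6, 0.8, -1.9]
width: 39.2
```

>>> {"op": "apply_moves", "data": {
  "commands": [
    [[-0.03,0.12,0,0.05,0,0],[0,0.1,0,0,0,0],[0,0.05,0,0,0,0],[0,0,0,0,0,0]]
  ]
}}

```text
clock: 7.0
eef_pos: [479.7, -280.7, 14.8]
tool_rot: [-1.574, -0.008, -0.096]
force: [-0.0, -0.3, -1.7]
width: 39.2
```

>>> {"op": "apply_moves", "data": {
  "commands": [
    [[0,0.03,0,0,0,0],[0,0.03,0,0,0,0],[0,0,0,0,0,0]]
  ]
}}

```text
clock: 7.25
eef_pos: [480.1, -281.0, 14.1]
tool_rot: [-1.575, -0.009, -0.096]
force: [0.1, -0.2, -2.7]
width: 38.9
```

>>> {"op": "apply_moves", "data": {
  "commands": [
    [[0,0.05,0,0,0,0.05],[0,0.05,0,0,0,0.05],[0,0,0,0,0,0]]
  ]
}}

```text
clock: 7.5
eef_pos: [480.6, -281.3, 14.3]
tool_rot: [-1.578, -0.0, -0.096]
force: [0.2, 0.2, -2.3]
width: 39.0
```

>>> {"op": "apply_moves", "data": {
  "commands": [
    [[0,0.08,0,0,0,0],[0,0.08,0,0,0,0],[0,0,0,0,0,0]]
  ]
}}

```text
clock: 7.75
eef_pos: [481.5, -281.7, 14.8]
tool_rot: [-1.582, -0.002, -0.096]
force: [1.1, 0.3, -2.9]
width: 38.9
```

```bash
python3 - <<'E'
from plan import *
s=cur()[2]; print(s['qpos'].round(3),s['qd'].round(3),s['tau'].round(1),s['force'],s['eef_pos'],s['torque']); snap('side','s4'); crop('s4',200,80,300,160,6,'s4c')
E
```

```text
[ 0.648  0.833 -0.272  1.924  0.503  0.447 -0.094] [-0.002 -0.039 -0.007 -0.003 -0.011  0.032  0.004] [  0.  -57.2  -3.6  -9.2   0.    0.2  -0. ] [ 1.09376782  0.32087264 -2.85161998] [ 481.4862753  -281.66322776   14.76529682] [ 0.02897167 -0.0020858  -0.00929048]
```

View pics/s4c.png

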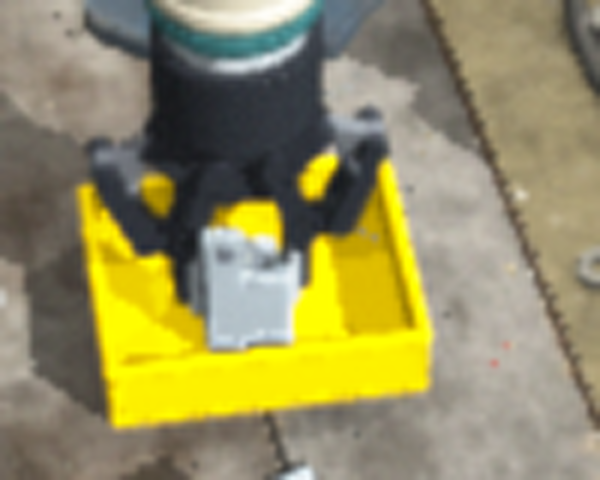

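>>> {"op": "apply_moves", "data": {
  "commands": [
    [[-0.05,0.2,0,0.13,0,0.03],[0,0,0,0,0,0]]
  ]
}}

```text
clock: 7.97
eef_pos: [483.4, -282.3, 12.2]
tool_rot: [-1.574, -0.007, -0.096]
force: [0.2, 0.1, -2.4]
width: 38.8
```

>>> {"op": "apply_moves", "data": {
  "commands": [
    [[-0.15,0.15,0,0,0,0.05],[0,0,0,0,0,0]]
  ]
}}

```text
clock: 8.13
eef_pos: [485.1, -282.8, 11.8]
tool_rot: [-1.577, -0.018, -0.095]
force: [-0.4, 0.3, -2.2]
width: 38.9
```

>>> {"op": "apply_moves", "data": {
  "commands": [
    [[0,0,0,0,0,0],[0,0,0,0,0,0],[0,0,0,0,0,0],[0,0,0,0,0,0]]
  ]
}}

```text
clock: 8.47
eef_pos: [485.4, -283.2, 10.6]
tool_rot: [-1.576, -0.019, -0.096]
force: [-0.4, 1.3, 13.3]
width: 38.7
```

>>> {"op": "apply_moves", "data": {
  "commands": [
    [[0,0,0,0,0,0.1],[0,0,0,0,0,0.1],[0,0,0,0,0,0]]
  ]
}}

```text
clock: 8.72
eef_pos: [485.5, -283.2, 10.7]
tool_rot: [-1.576, -0.0, -0.096]
force: [-1.4, 0.8, 6.1]
width: 38.9
```

>>> {"op": "apply_moves", "data": {
  "commands": [
    [[0,0,0,0,0,0],[0,0,0,0,0,0],[0,0,0,0,0,0],[0,0,0,0,0,0]]
  ],
  "claw": 58
}}

```text
clock: 9.05
eef_pos: [484.2, -283.1, 8.7]
tool_rot: [-1.575, 0.003, -0.096]
force: [0.2, 0.2, 0.0]
width: 58.2
```

```bash
cat > bp.py <<'E'
from plan import *
mid=np.array((499.9,-108.8,28.)); yw=.33; th=40
def grab(back,th=th):
    r=down(yw)*R.from_rotvec([-th,0,0],degrees=True); a=r.apply([0,1,0]); return mid+a*(19-back),r
E
python3 - <<'E'
from bp import *
p0=np.array((484.,-283,160)); rows((484,-283,160),down(-.096)); print(grab(0)[0],grab(130)[0]); rows(*grab(130),p0,down(-.096))
E
```

```text
1 [-0.0, -0.95, -0.0, 0.01, -0.0, -0.01]
2 [-0.0, -0.95, -0.0, 0.01, -0.0, -0.01]
3 [-0.0, -0.95, -0.0, 0.01, -0.0, -0.01]
4 [-0.0, -0.95, -0.0, 0.01, -0.0, -0.01]
[ 503.85752603 -120.35398164   13.44515558] [476.77971635 -41.30042307 113.03093319]
1 [-0.08, 0.13, 0.67, -0.88, -0.52, -0.19]
2 [-0.06, 0.08, 0.68, -0.88, -0.52, -0.19]
3 [-0.03, 0.03, 0.68, -0.88, -0.52, -0.19]
4 [0.01, -0.03, 0.68, -0.88, -0.52, -0.19]
5 [0.04, -0.08, 0.68, -0.88, -0.52, -0.19]
6 [0.07, -0.13, 0.67, -0.88, -0.52, -0.19]
7 [0.1, -0.18, 0.65, -0.88, -0.52, -0.19]
8 [0.13, -0.23, 0.63, -0.88, -0.52, -0.19]
9 [0.17, -0.27, 0.61, -0.88, -0.52, -0.19]
```

>>> {"op": "apply_moves", "data": {
  "commands": [
    [[0,-0.5,0,0,0,0],[0,-0.9,0,0,0,0],[0,-0.9,0,0,0,0],[0,-0.95,0,0,0,0],[0,-0.7,0,0,0,0],[-0.05,0.1,0.5,-0.5,-0.3,0],[-0.08,0.1,0.67,-0.88,-0.52,-0.19],[-0.06,0.08,0.68,-0.88,-0.52,-0.19]]
  ],
  "claw": 64
}}

```text
clock: 9.72
eef_pos: [481.2, -221.3, 155.6]
tool_rot: [-1.779, -0.021, 0.003]
force: [0.3, 0.6, -0.8]
width: 63.7
```

```bash
python3 - <<'E'
from bp import *
print(cur()[0]); rows(*grab(130)); d=snap('side','s5')
E
```

```text
[ 481.2436851  -221.2855945   155.56699513]
1 [-0.02, 0.02, 0.77, -0.92, -0.59, -0.24]
2 [0.02, -0.04, 0.77, -0.92, -0.59, -0.24]
3 [0.06, -0.1, 0.76, -0.92, -0.59, -0.24]
4 [0.1, -0.16, 0.75, -0.92, -0.59, -0.24]
5 [0.14, -0.22, 0.72, -0.92, -0.59, -0.24]
6 [0.18, -0.27, 0.7, -0.92, -0.59, -0.24]
```

>>> {"op": "apply_moves", "data": {
  "commands": [
    [[-0.02,0,0.77,-0.92,-0.59,-0.24],[0.02,-0.06,0.77,-0.92,-0.59,-0.24],[0.06,-0.12,0.76,-0.92,-0.59,-0.24],[0.1,-0.17,0.75,-0.92,-0.59,-0.24],[0.14,-0.22,0.72,-0.92,-0.59,-0.24],[0.18,-0.27,0.7,-0.92,-0.59,-0.24],[0,0,0,0,0,0]]
  ]
}}

```text
clock: 10.35
eef_pos: [479.9, -39.7, 119.2]
tool_rot: [-2.225, -0.004, 0.335]
force: [0.7, 1.2, 0.1]
width: 64.3
```

```bash
python3 - <<'E'
from bp import *
print(cur()[0],cur()[2]['qpos'].round(2)); rows(*grab(130)); d=snap('wrist','w2'); im=d['image'].copy()
from fit import *
m=mask(d,proj(d,(500,-109,20),True),70)
r=fit([(d,m,True)],(507.9,-132.5),1,1,[.28,.38]); print(r.x.round(2),round(r.fun,3),m.sum())
ro,o=pose(r.x,1); print('mid',(ro.apply((6,0,25))+o).round(1))
for P in parts(1)[:3]:
    for p in P: cv2.circle(im,tuple(proj(d,ro.apply(p)+o,True).astype(int)),1,(0,255,0),-1)
cv2.imwrite('pics/w2o.png',cv2.resize(im[...,::-1],(800,600),interpolation=cv2.INTER_CUBIC))
E
```

```text
[479.92007044 -39.65719461 119.18225405] [-0.47  0.69  0.05  2.23  1.19  0.68 -1.21]
1 [-0.09, 0.13, 0.08, -0.5, 0.02, 0.07]
[ 5.0820e+02 -1.3376e+02  3.2000e-01] 0.049 4441
mid [ 500.3 -110.    26. ]
```

View pics/w2o.png

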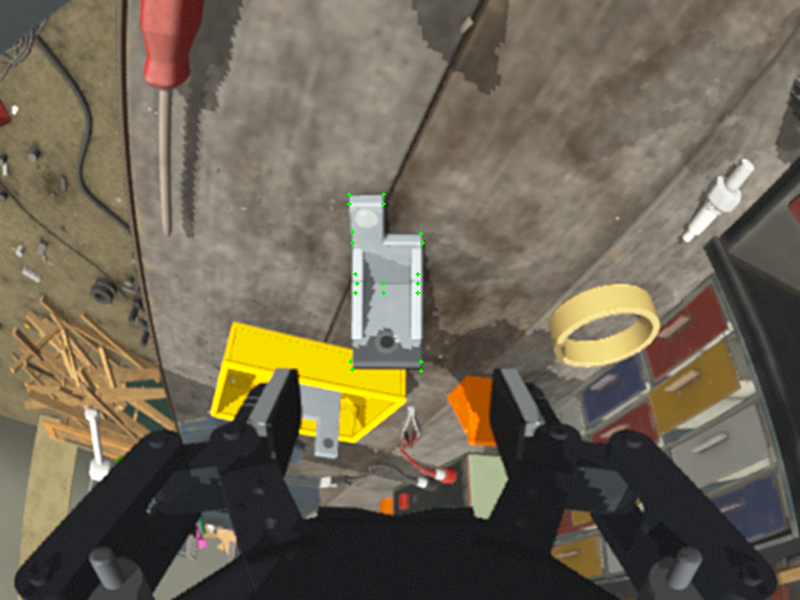

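B fits well here, with its middle at (387,290) and the overlay within 2–3 px. A is visible standing in the yellow tray at (325,410). I'm going in for the grasp.

```bash
sed -i 's/499.9,-108.8,28./500.3,-110,28.5/; s/yw=.33/yw=.32/' bp.py; python3 - <<'E'
from bp import *
rows(*grab(30),slow=.8)
E
```

```text
1 [-0.01, 0.65, 0.02, -0.12, 0.01, 0.02]
2 [-0.01, 0.65, 0.03, -0.12, 0.01, 0.02]
3 [-0.01, 0.65, 0.03, -0.12, 0.01, 0.02]
4 [-0.01, 0.65, 0.04, -0.12, 0.01, 0.02]
```

>>> {"op": "apply_moves", "data": {
  "commands": [
    [[-0.02,0.6,0.02,-0.12,0,0],[-0.01,0.65,0.03,-0.12,0,0],[-0.01,0.65,0.03,-0.12,0,0],[-0.01,0.6,0.04,-0.12,0,0],[0,0,0,0,0,0],[0,0,0,0,0,0]]
  ]
}}

```text
clock: 10.9
eef_pos: [498.6, -103.7, 35.7]
tool_rot: [-2.267, -0.0, 0.326]
force: [-0.1, 0.3, 0.8]
width: 64.4
```

```bash
python3 - <<'E'
from bp import *
print(grab(0)[0],grab(0)[1].as_euler('xyz'));rows(*grab(0),slow=.3)
E
```

```text
[ 504.14179026 -121.59297854   13.94515558] [-2.26892803  0.          0.32      ]
1 [-0.0, 0.24, -0.0, -0.01, 0.02, 0.01]
2 [-0.0, 0.24, -0.0, -0.01, 0.02, 0.01]
3 [-0.0, 0.24, -0.0, -0.01, 0.02, 0.01]
```

>>> {"op": "apply_moves", "data": {
  "commands": [
    [[0,0.25,0,0,0,0],[0,0.25,0,0,0,0],[0,0.2,0,0,0,0],[0,0,0,0,0,0],[0,0,0,0,0,0]]
  ]
}}

```text
clock: 11.32
eef_pos: [505.2, -122.6, 18.4]
tool_rot: [-2.264, -0.005, 0.318]
force: [-0.0, -0.2, -0.4]
width: 63.6
```

>>> {"op": "apply_moves", "data": {
  "commands": [
    [[-0.02,0.09,0.09,0,0,0],[0,0.05,0.05,0,0,0],[0,0,0,0,0,0],[0,0,0,0,0,0]]
  ]
}}

```text
clock: 11.65
eef_pos: [505.2, -120.7, 12.6]
tool_rot: [-2.263, -0.009, 0.318]
force: [-0.2, -0.4, -0.3]
width: 64.1
```

Good; closing.

>>> {"op": "apply_moves", "data": {
  "commands": [
    [[0,0,0,0,0,0.05],[0,0,0,0,0,0.05],[0,0,0,0,0,0],[0,0,0,0,0,0],[0,0,0,0,0,0],[0,0,0,0,0,0]]
  ],
  "claw": 30
}}

```text
clock: 12.15
eef_pos: [504.9, -120.0, 13.0]
tool_rot: [-2.263, -0.001, 0.312]
force: [-0.1, 0.1, 0.8]
width: 38.8
```

```bash
python3 - <<'E'
from plan import *
print(cur()[0],cur()[2]['tool_rot'])
E
```

```text
[ 504.94289387 -119.9828056    12.99921576] [-2.26268041e+00 -1.49256195e-03  3.12363320e-01]
```

```bash
cat > st.py <<'E'
from plan import *
# grasp transform: part in tool
rt=R.from_euler('xyz',[-2.2627,-.0015,.3124]); pt=np.array((504.94,-119.98,13.))
M=np.array([[0,-1,0],[0,0,1],[-1,0,0]],float)
rp=R.from_euler('z',.3124)*R.from_matrix(M); pp=np.array((508.2,-133.76,32.))
def tool(x,y,z,psi,frac=1.):
    "tool pose so that pad middle at xyz, part standing with part x along h(psi); frac 0=lying"
    rl=R.from_euler('z',psi)*R.from_matrix(M)
    r=rl*R.from_euler('y',-90*(1-0)*0,degrees=True) if frac==0 else None
    base=R.from_euler('z',psi+np.pi/2) # standing
    dr=(rl.inv()*base).as_rotvec()*frac
    r=rl*R.from_rotvec(dr)
    T=rp.inv()*rt; t=rp.inv().apply(pt-pp)
    return np.array((x,y,z))+r.apply(t), r*T
E
python3 - <<'E'
from st import *
print(tool(508.2,-133.76,32,.3124,0)[0])
p,r=cur()[:2]
a=tool(508,-125,130,.31,0); rows(*a); print()
b=tool(520,-40,120,.25,1.); print(b[0],b[1].as_euler('xyz')); rows(*b,*a)
E
```

```text
[ 504.94 -119.98   13.  ]
1 [0.02, -0.67, -0.47, -0.0, 0.01, 0.01]
2 [0.02, -0.67, -0.47, -0.0, 0.01, 0.01]
3 [0.02, -0.67, -0.47, -0.0, 0.01, 0.01]

[516.39708291 -21.31036032 134.11496925] [-6.91903673e-01  2.22044605e-16  2.48500000e-01]
1 [0.05, -0.09, 0.06, 0.95, 0.04, -0.0]
2 [0.05, -0.09, 0.07, 0.95, 0.04, -0.0]
3 [0.05, -0.08, 0.08, 0.95, 0.04, -0.0]
4 [0.05, -0.07, 0.09, 0.95, 0.04, -0.0]
5 [0.05, -0.07, 0.09, 0.95, 0.04, -0.0]
6 [0.05, -0.06, 0.1, 0.95, 0.04, -0.0]
7 [0.05, -0.05, 0.1, 0.95, 0.04, -0.0]
8 [0.05, -0.04, 0.11, 0.95, 0.04, -0.0]
9 [0.05, -0.03, 0.11, 0.95, 0.04, -0.0]
10 [0.05, -0.02, 0.11, 0.95, 0.04, -0.0]
11 [0.05, -0.01, 0.11, 0.95, 0.04, -0.0]
12 [0.05, -0.01, 0.11, 0.95, 0.04, -0.0]
13 [0.05, 0.0, 0.11, 0.95, 0.04, -0.0]
14 [0.05, 0.01, 0.11, 0.95, 0.04, -0.0]
15 [0.05, 0.02, 0.11, 0.95, 0.04, -0.0]
16 [0.05, 0.03, 0.11, 0.95, 0.04, -0.0]
17 [0.05, 0.04, 0.11, 0.95, 0.04, -0.0]
18 [0.04, 0.05, 0.1, 0.95, 0.04, -0.0]
19 [0.04, 0.06, 0.1, 0.95, 0.04, -0.0]
```

>>> {"op": "apply_moves", "data": {
  "commands": [
    [[0.02,-0.4,-0.3,0,0,0],[0.02,-0.67,-0.47,0,0,0],[0.02,-0.67,-0.47,0,0,0],[0.02,-0.5,-0.35,0,0,0],[0.05,-0.1,0.06,0.6,0,0],[0.05,-0.1,0.06,0.95,0.04,0],[0.05,-0.1,0.07,0.95,0.04,0],[0.05,-0.08,0.08,0.95,0.04,0]]
  ]
}}

```text
clock: 12.82
eef_pos: [504.9, -82.6, 128.4]
tool_rot: [-1.941, 0.003, 0.319]
force: [-0.3, -1.1, -2.3]
width: 39.0
```

>>> {"op": "apply_moves", "data": {
  "commands": [
    [[0.05,-0.07,0.09,0.95,0.04,0],[0.05,-0.07,0.09,0.95,0.04,0],[0.05,-0.06,0.1,0.95,0.04,0],[0.05,-0.05,0.1,0.95,0.04,0],[0.05,-0.04,0.1,0.95,0.04,0],[0.05,-0.03,0.1,0.95,0.04,0],[0.05,-0.02,0.1,0.95,0.04,0],[0.05,-0.02,0.1,0.95,0.04,0]]
  ]
}}

```text
clock: 13.48
eef_pos: [508.8, -45.1, 145.9]
tool_rot: [-1.244, -0.004, 0.293]
force: [0.0, 0.9, -3.1]
width: 38.3
```

```bash
python3 - <<'E'
from st import *
print(cur()[2]['qpos'].round(2),cur()[2]['force'])
b=tool(520,-40,120,.25,1.); rows(*b)
E
```

```text
[ 0.66  0.73 -0.69  1.85  0.19  0.82  0.24] [ 0.04366985  0.94651777 -3.10287282]
1 [0.05, 0.06, 0.06, 0.9, 0.06, -0.04]
2 [0.05, 0.07, 0.05, 0.9, 0.06, -0.04]
3 [0.05, 0.07, 0.05, 0.9, 0.06, -0.04]
4 [0.05, 0.08, 0.04, 0.9, 0.06, -0.04]
5 [0.05, 0.08, 0.03, 0.9, 0.06, -0.04]
6 [0.05, 0.08, 0.03, 0.9, 0.06, -0.04]
7 [0.05, 0.08, 0.02, 0.9, 0.06, -0.04]
```

>>> {"op": "apply_moves", "data": {
  "commands": [
    [[0.05,0.06,0.06,0.9,0.06,-0.04],[0.05,0.07,0.05,0.9,0.06,-0.04],[0.05,0.07,0.05,0.9,0.06,-0.04],[0.05,0.08,0.04,0.9,0.06,-0.04],[0.05,0.08,0.03,0.9,0.06,-0.04],[0.05,0.08,0.03,0.9,0.06,-0.04],[0.05,0.08,0.02,0.8,0.06,-0.04],[0,0,0,0,0,0]]
  ]
}}

```text
clock: 14.15
eef_pos: [515.6, -31.1, 127.6]
tool_rot: [-0.679, 0.002, 0.234]
force: [0.4, -1.0, -3.1]
width: 38.7
```

```bash
python3 - <<'E'
from st import *
print(cur()[0],cur()[2]['qpos'].round(2),cur()[2]['force'])
from fit import *
T=rp.inv()*rt; t=rp.inv().apply(pt-pp); p,r,_=cur(); rpn=r*T.inv(); o=p-rpn.apply(t); print('part',o.round(1),rpn.apply([0,0,1]).round(3))
d=snap('scene','s6'); snap('side','s7')
out=[]
for f in('s6','s7'):
    d=load(f); im=d['image'].copy(); im=cv2.resize(im,None,fx=4,fy=4,interpolation=cv2.INTER_CUBIC)
    for P in parts(1)[:3]:
        for q in P: cv2.circle(im,tuple((proj(d,rpn.apply(q)+o)*4).astype(int)),2,(255,0,255),-1)
    c=(proj(d,o+[0,0,30])*4).astype(int); out.append(im[c[1]-200:c[1]+200,c[0]-190:c[0]+190])
cv2.imwrite('pics/c6.png',np.hstack(out)[...,::-1])
b=tool(520,-40,30,.25,1.); rows(*b)
E
```

```text
[515.64757992 -31.11534196 127.56067517] [ 0.89  1.1  -0.86  1.64 -0.04  1.08  0.48] [ 0.36924827 -1.01843285 -3.05537237]
part [518.9 -49.7 113.2] [ 0.005 -0.012  1.   ]
1 [0.02, 0.5, -0.52, -0.04, -0.03, 0.03]
2 [0.02, 0.5, -0.52, -0.04, -0.03, 0.03]
3 [0.02, 0.51, -0.52, -0.04, -0.03, 0.03]
```

View pics/c6.png

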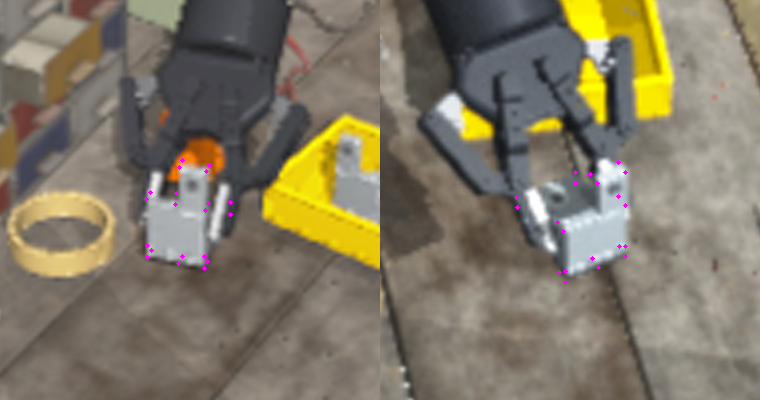

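The overlay sits on the held bracket. It is upright over clear bench, and A stands in the yellow tray. I'm lowering it now.

>>> {"op": "apply_moves", "data": {
  "commands": [
    [[0.02,0.45,-0.5,-0.04,0,0],[0.02,0.5,-0.52,-0.04,0,0],[0.02,0.5,-0.5,-0.04,0,0],[0,0.1,-0.1,0,0,0],[0,0,0,0,0,0]]
  ]
}}

```text
clock: 14.67
eef_pos: [519.5, -19.9, 44.8]
tool_rot: [-0.709, -0.01, 0.246]
force: [-0.7, -0.0, -2.1]
width: 38.3
```

```bash
cat >> st.py <<'E'
def part():
    T=rp.inv()*rt; t=rp.inv().apply(pt-pp); p,r,s=cur(); rpn=r*T.inv(); o=p-rpn.apply(t)
    print('part',o.round(1),'z',rpn.apply([0,0,1]).round(3),'x',rpn.apply([1,0,0]).round(3),'F',s['force'].round(1)); return o,rpn
E
python3 - <<'E'
from st import *
o,_=part(); b=tool(o[0],o[1],6,.234,1.); rows(*b,slow=.4)
E
```

```text
part [523.2 -38.7  31. ] z [-0.014  0.014  1.   ] x [-0.245  0.969 -0.017] F [-0.7 -0.  -2.1]
1 [0.0, 0.2, -0.24, 0.1, 0.09, -0.02]
2 [0.0, 0.2, -0.24, 0.1, 0.09, -0.02]
```

>>> {"op": "apply_moves", "data": {
  "commands": [
    [[0,0.2,-0.24,0.1,0,0.06],[0,0.2,-0.24,0.1,0,0.06],[0,0,0,0,0,0]]
  ]
}}

```text
clock: 14.92
eef_pos: [521.6, -19.6, 22.6]
tool_rot: [-0.695, -0.008, 0.258]
force: [-0.7, 0.8, -2.4]
width: 39.1
```

```bash
python3 - <<'E'
from st import *
o,_=part(); b=tool(o[0],o[1],0,.24,1.); rows(*b,slow=.15)
E
```

```text
part [525.5 -38.3   8.5] z [-0.008  0.001  1.   ] x [-0.256  0.967 -0.003] F [-0.7  0.8 -2.4]
1 [0.01, 0.07, -0.08, 0.02, 0.11, -0.06]
2 [0.01, 0.07, -0.08, 0.02, 0.11, -0.06]
```

>>> {"op": "apply_moves", "data": {
  "commands": [
    [[0,0.07,-0.08,0,0.05,0.06],[0,0.06,-0.06,0,0,0.05],[0,0,0,0,0,0],[0,0,0,0,0,0]]
  ]
}}

```text
clock: 15.25
eef_pos: [523.0, -19.6, 15.6]
tool_rot: [-0.695, 0.0, 0.262]
force: [0.4, 0.2, -2.0]
width: 38.7
```

```bash
python3 - <<'E'
from st import *
o,_=part(); b=tool(o[0],o[1],-1,.24,1.); rows(*b,slow=.15)
E
```

```text
part [526.9 -38.3   1.5] z [-0.     0.003  1.   ] x [-0.26   0.966 -0.003] F [ 0.4  0.2 -2. ]
1 [0.01, 0.04, -0.05, 0.04, 0.17, -0.21]
```

>>> {"op": "apply_moves", "data": {
  "commands": [
    [[0,0.05,-0.06,0,0,0],[0,0,0,0,0,0],[0,0,0,0,0,0]]
  ]
}}

```text
clock: 15.5
eef_pos: [523.9, -19.5, 14.3]
tool_rot: [-0.694, -0.001, 0.261]
force: [-0.1, 0.3, -2.8]
width: 38.8
```

>>> {"op": "apply_moves", "data": {
  "commands": [
    [[0,0.06,-0.07,0,0,0],[0,0,0,0,0,0],[0,0,0,0,0,0]]
  ]
}}

```text
clock: 15.75
eef_pos: [524.7, -19.3, 14.7]
tool_rot: [-0.69, -0.002, 0.26]
force: [-1.0, 0.9, -2.2]
width: 39.2
```

>>> {"op": "apply_moves", "data": {
  "commands": [
    [[0,0.1,-0.11,0,0,0],[0,0,0,0,0,0]]
  ]
}}

```text
clock: 15.92
eef_pos: [525.6, -18.2, 15.0]
tool_rot: [-0.683, -0.003, 0.259]
force: [0.0, 0.1, -1.8]
width: 38.4
```

>>> {"op": "apply_moves", "data": {
  "commands": [
    [[0,0,0,0,0,0],[0,0,0,0,0,0],[0,0,0,0,0,0]]
  ]
}}

```text
clock: 16.17
eef_pos: [525.8, -18.6, 14.1]
tool_rot: [-0.685, -0.004, 0.259]
force: [-0.2, -0.8, 1.4]
width: 38.8
```

```bash
python3 - <<'E'
from st import *
o,_=part(); print(cur()[2]['qpos'].round(3),cur()[2]['qd'].round(3)); b=tool(525,-38.3,-2,.26,1.); rows(*b,slow=.3)
E
```

```text
part [ 5.296e+02 -3.720e+01 -2.000e-01] z [-0.002 -0.008  1.   ] x [-0.257  0.966  0.007] F [-0.2 -0.8  1.4]
[ 0.83   1.264 -0.792  1.596  0.034  0.981  0.534] [-0.002  0.002  0.002 -0.001 -0.003 -0.003  0.   ]
1 [-0.12, 0.03, -0.03, -0.08, 0.03, 0.02]
```

Touchdown: the net force rose from -2 N to +1.4 N and the computed pad height is about 0. I'm releasing.

>>> {"op": "apply_moves", "data": {
  "commands": [
    [[0,0,0,-0.08,0,0],[0,0,0,0,0,0]]
  ]
}}

```text
clock: 16.33
eef_pos: [525.8, -18.3, 13.9]
tool_rot: [-0.691, -0.003, 0.259]
force: [0.5, -1.2, 1.9]
width: 39.1
```

>>> {"op": "apply_moves", "data": {
  "commands": [
    [[0,0,0,0,0,0],[0,0,0,0,0,0],[0,0,0,0,0,0],[0,0,0,0,0,0]]
  ],
  "claw": 62
}}

```text
clock: 16.67
eef_pos: [524.9, -17.2, 13.6]
tool_rot: [-0.69, -0.002, 0.26]
force: [-0.1, -0.1, -0.9]
width: 61.8
```

>>> {"op": "apply_moves", "data": {
  "commands": [
    [[0,-0.3,0,0,0,0],[0,-0.5,0,0,0,0],[0,-0.8,0,0,0,0],[0,-0.9,0,0,0,0],[0,-0.9,0,0,0,0],[0,-0.8,0,0,0,0],[0,0,0,0,0,0]]
  ]
}}

```text
clock: 17.25
eef_pos: [556.6, -144.1, 123.6]
tool_rot: [-0.683, 0.003, 0.268]
force: [1.3, -0.6, 0.0]
width: 62.0
```

```bash
python3 - <<'E'
from fit import *
from plan import *
a,b=snap('scene','s8'),snap('side','s9')
vs=[(d,mask(d,proj(d,(529,-37,35)),26),0) for d in(a,b)]
r=fit(vs,(529,-37),1,0,[1.7,1.9]); print(r.x.round(2),round(r.fun,3),[v[1].sum() for v in vs])
out=[]
ro,o=pose(r.x,0)
for d in(a,b):
    im=cv2.resize(d['image'],None,fx=4,fy=4,interpolation=cv2.INTER_CUBIC)
    for P in parts(1)[:3]:
        for q in P: cv2.circle(im,tuple((proj(d,ro.apply(q)+o)*4).astype(int)),2,(255,0,255),-1)
    c=(proj(d,o+[0,-60,30])*4).astype(int); out.append(im[c[1]-220:c[1]+220,c[0]-190:c[0]+190])
cv2.imwrite('pics/c8.png',np.hstack(out)[...,::-1]); print(cur()[0],cur()[2]['tool_rot'])
m=ro.apply((6,0,25))+o; print('mid',m)
g=(np.array((m[0],m[1],140)),down(r.x[2]-np.pi/2)); rows(*g)
E
```

```text
[530.47 -37.49   1.83] 0.115 [np.int64(306), np.int64(465)]
[ 553.55641446 -139.53981228  121.14544843] [-0.67737827  0.00659234  0.27374264]
mid [528.90278213 -31.69623932  25.        ]
1 [0.01, 0.17, 0.19, -0.93, 0.01, -0.01]
2 [0.01, 0.15, 0.2, -0.93, 0.01, -0.01]
3 [0.01, 0.14, 0.22, -0.93, 0.01, -0.01]
4 [0.01, 0.12, 0.23, -0.93, 0.01, -0.01]
5 [0.01, 0.1, 0.23, -0.93, 0.01, -0.01]
6 [0.01, 0.08, 0.24, -0.93, 0.01, -0.01]
7 [0.01, 0.06, 0.25, -0.93, 0.01, -0.01]
8 [0.01, 0.04, 0.25, -0.93, 0.01, -0.01]
9 [0.01, 0.02, 0.25, -0.93, 0.01, -0.01]
10 [0.01, -0.0, 0.25, -0.93, 0.01, -0.01]
11 [0.01, -0.02, 0.25, -0.93, 0.01, -0.01]
```

View pics/c8.png

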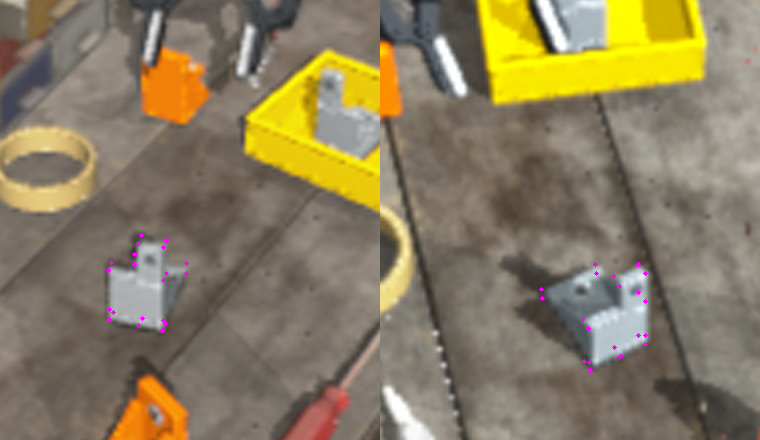

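The bracket stands upright and free on the bench at scene-crop (140,285) and side-crop (605,310). The overlay agrees to a few mm. Next I'll turn the tool down and measure once from close by.

>>> {"op": "apply_moves", "data": {
  "commands": [
    [[0,-0.3,-0.1,-0.7,0,0],[0,-0.3,0,-0.93,0,0],[0,-0.2,0,-0.93,0,0],[0,-0.1,0.1,-0.93,0,0],[0,-0.1,0.1,-0.93,0,0],[0,0,0.1,-0.93,0,0],[0,0,0.1,-0.93,0,0],[0,0,0.1,-0.93,0,0]]
  ]
}}

```text
clock: 18.02
eef_pos: [546.5, -146.2, 142.0]
tool_rot: [-1.311, 0.024, 0.281]
force: [0.8, -0.4, 0.4]
width: 62.1
```

>>> {"op": "apply_moves", "data": {
  "commands": [
    [[0,0,0.1,-0.93,0,0],[0,0,0.1,-0.93,0,0],[0,0,0.1,-0.93,0,0],[0,0,0,0,0,0],[0,0,0,0,0,0]]
  ]
}}

```text
clock: 18.43
eef_pos: [534.0, -119.8, 141.1]
tool_rot: [-1.555, 0.032, 0.304]
force: [-0.2, -1.6, 0.1]
width: 61.9
```

```bash
cat > g2.py <<'E'
from fit import *
from plan import *
def look(f,t0):
    d=snap('wrist',f); m=mask(d,proj(d,(*t0[:2],30),True),60)
    r=fit([(d,m,True)],t0[:2],1,0,[t0[2]-.05,t0[2]+.05]); ro,o=pose(r.x,0); mm=ro.apply((6,0,25))+o
    print(r.x.round(2),round(r.fun,3),m.sum(),'mid',mm.round(1)); return r.x,mm
E
python3 - <<'E'
from g2 import *
x,m=look('w4',(530.5,-37.5,1.83)); print(cur()[0],cur()[2]['tool_rot'],cur()[2]['qpos'].round(2))
g=(np.array((m[0],m[1],115)),down(x[2]-np.pi/2)); rows(*g)
E
```

```text
[531.85 -37.98   1.84] 0.024 3763 mid [530.3 -32.2  25. ]
[ 533.9658511  -118.89463552  141.04583833] [-1.55347418  0.03135884  0.30408434] [ 0.5   0.67 -0.52  1.85  0.45  0.78  0.04]
1 [0.19, 0.22, 0.69, -0.06, 0.13, -0.12]
2 [0.18, 0.22, 0.7, -0.06, 0.13, -0.12]
3 [0.17, 0.22, 0.7, -0.06, 0.13, -0.12]
```

>>> {"op": "apply_moves", "data": {
  "commands": [
    [[0.19,0.1,0.69,-0.06,0.13,-0.12],[0.18,0.2,0.72,-0.06,0.13,-0.12],[0.17,0.2,0.72,-0.06,0.13,-0.12],[0,0,0,0,0,0],[0,0,0,0,0,0]]
  ]
}}

```text
clock: 18.9
eef_pos: [528.0, -32.9, 115.9]
tool_rot: [-1.563, 0.006, 0.257]
force: [0.2, -0.2, 0.3]
width: 62.0
```

```bash
python3 - <<'E'
from plan import *
print(cur()[0],cur()[2]['tool_rot']); rows((530.3,-32.2,40),down(.27),slow=.7)
E
```

```text
[528.01979388 -32.94927701 115.88756196] [-1.56258189  0.00628571  0.25727331]
1 [0.02, 0.63, -0.0, -0.03, -0.05, -0.02]
2 [0.02, 0.63, -0.0, -0.03, -0.05, -0.02]
3 [0.02, 0.63, -0.0, -0.03, -0.05, -0.02]
```

>>> {"op": "apply_moves", "data": {
  "commands": [
    [[0.02,0.6,0,-0.03,-0.05,-0.02],[0.02,0.63,0,-0.03,-0.05,-0.02],[0.02,0.63,0,-0.03,-0.05,-0.02],[0,0.2,0,0,0,0],[0,0,0,0,0,0]]
  ]
}}

```text
clock: 19.32
eef_pos: [531.3, -38.0, 28.6]
tool_rot: [-1.568, 0.002, 0.261]
force: [-0.1, -0.1, 0.5]
width: 62.3
```

```bash
python3 - <<'E'
from plan import *
print(cur()[0],cur()[2]['tool_rot']); rows((530.3,-32.2,10),down(.27),slow=.35)
E
```

```text
[531.25648832 -37.95340881  28.57801754] [-1.5677016   0.00234854  0.26127182]
1 [0.01, 0.23, 0.07, -0.02, -0.05, -0.01]
2 [0.01, 0.23, 0.07, -0.02, -0.05, -0.01]
```

>>> {"op": "apply_moves", "data": {
  "commands": [
    [[0.01,0.2,0.1,0,-0.05,0],[0,0.2,0.1,0,-0.05,0],[0,0,0,0,0,0],[0,0,0,0,0,0]]
  ]
}}

```text
clock: 19.65
eef_pos: [530.5, -32.0, 12.4]
tool_rot: [-1.567, 0.001, 0.266]
force: [-0.1, -0.4, 0.1]
width: 62.1
```

>>> {"op": "apply_moves", "data": {
  "commands": [
    [[0,0.06,0,0,0,0],[0,0,0,0,0,0],[0,0,0,0,0,0],[0,0,0,0,0,0],[0,0,0,0,0,0],[0,0,0,0,0,0],[0,0,0,0,0,0]]
  ],
  "claw": 30
}}

```text
clock: 20.23
eef_pos: [531.7, -32.1, 12.0]
tool_rot: [-1.569, -0.002, 0.266]
force: [-0.3, -0.8, -1.2]
width: 38.8
```

```bash
python3 - <<'E'
from plan import *
p=cur()[0]; print(p,cur()[2]['width'])
q=np.array((p[0],p[1],150)); rows((482.5,281,150),down(.01),q,down(.266))
E
```

```text
[531.6658932  -32.05726596  12.02443896] 38.7698689691999
1 [0.1, 0.0, 0.87, 0.0, 0.33, -0.0]
2 [0.07, 0.0, 0.88, 0.0, 0.33, -0.0]
3 [0.05, 0.0, 0.88, 0.0, 0.33, -0.0]
4 [0.02, 0.0, 0.88, 0.0, 0.33, -0.0]
5 [-0.0, 0.0, 0.88, 0.0, 0.33, -0.0]
6 [-0.03, 0.0, 0.88, 0.0, 0.33, -0.0]
7 [-0.05, 0.0, 0.88, 0.0, 0.33, -0.0]
8 [-0.08, 0.0, 0.88, 0.0, 0.33, -0.0]
9 [-0.1, 0.0, 0.87, 0.0, 0.33, -0.0]
```

>>> {"op": "apply_moves", "data": {
  "commands": [
    [[0,-0.5,0,0,0,0],[0,-0.9,0,0,0,0],[0,-0.95,0,0,0,0],[0,-0.9,0,0,0,0],[0,-0.4,0,0,0,0],[0.1,0,0.5,0,0.2,0],[0.1,0,0.87,0,0.33,0],[0.07,0,0.88,0,0.33,0]]
  ]
}}

```text
clock: 20.9
eef_pos: [520.6, 49.3, 163.2]
tool_rot: [-1.574, 0.004, 0.172]
force: [-0.2, 1.4, -1.8]
width: 38.6
```

>>> {"op": "apply_moves", "data": {
  "commands": [
    [[0.05,0,0.88,0,0.33,0],[0.02,0,0.88,0,0.33,0],[0,0,0.88,0,0.33,0],[-0.03,0,0.88,0,0.33,0],[-0.05,0,0.88,0,0.33,0],[-0.08,0,0.6,0,0.33,0],[0,0,0,0,0,0]]
  ]
}}

```text
clock: 21.48
eef_pos: [492.1, 264.7, 163.3]
tool_rot: [-1.569, 0.002, -0.005]
force: [0.4, -0.0, -2.2]
width: 38.9
```

```bash
python3 - <<'E'
from plan import *
print(cur()[0],cur()[2]['force']); rows((482.5,281,140),down(.01))
E
```

```text
[492.11825932 264.67871031 163.34991564] [ 0.36642886 -0.04684007 -2.23339261]
1 [-0.24, 0.59, 0.41, -0.03, -0.18, -0.03]
```

>>> {"op": "apply_moves", "data": {
  "commands": [
    [[-0.12,0.4,0.2,0,-0.1,0],[-0.1,0.7,0.15,0,-0.05,0],[-0.05,0.7,0.1,0,0,0],[0,0.4,0,0,0,0],[0,0,0,0,0,0]]
  ]
}}

```text
clock: 21.9
eef_pos: [480.6, 286.9, 73.7]
tool_rot: [-1.566, -0.001, 0.015]
force: [-0.5, -0.9, -1.4]
width: 38.7
```

```bash
python3 - <<'E'
from plan import *
print(cur()[0],cur()[2]['force']); d=snap('side','s10'); c=proj(d,(482,275,40)).astype(int); crop('s10',c[0]-60,c[1]-60,c[0]+60,c[1]+40,6,'s10c'); rows((482.5,281,25),down(.01),slow=.5)
E
```

```text
[480.59234228 286.92170262  73.69218891] [-0.50003223 -0.90681177 -1.41004345]
1 [0.01, 0.42, -0.05, -0.02, 0.02, 0.01]
2 [0.01, 0.42, -0.05, -0.02, 0.02, 0.01]
3 [0.01, 0.42, -0.05, -0.02, 0.02, 0.01]
```

View pics/s10c.png

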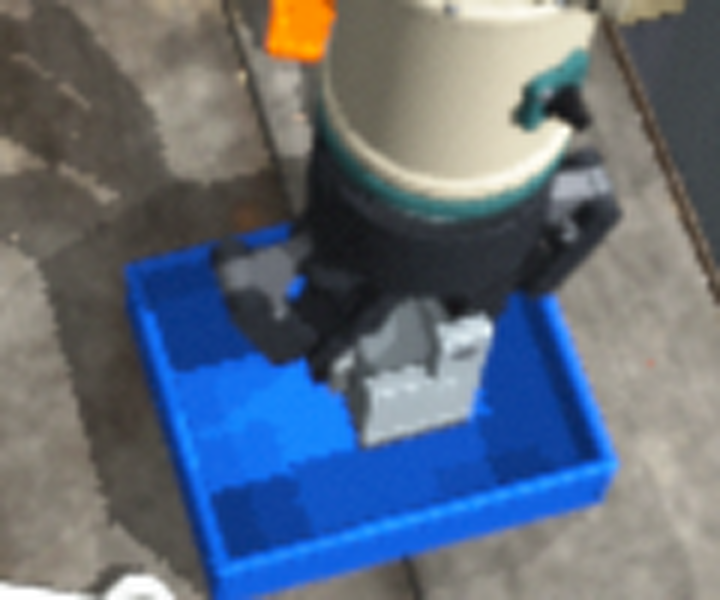

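The bracket at (420,380) in the crop is inside the blue tray's outline with room on every side. I'm lowering it.

>>> {"op": "apply_moves", "data": {
  "commands": [
    [[0,0.42,-0.06,0,0,0],[0,0.42,-0.06,0,0,0],[0,0.25,-0.03,0,0,0],[0,0.05,0,0,0,0],[0,0,0,0,0,0]]
  ]
}}

```text
clock: 22.37
eef_pos: [485.3, 281.4, 32.7]
tool_rot: [-1.562, -0.009, 0.013]
force: [0.6, -0.1, -1.9]
width: 39.1
```

>>> {"op": "apply_moves", "data": {
  "commands": [
    [[-0.03,0.18,0,-0.05,0,0.05],[0,0.15,0,-0.05,0,0.05],[0,0.05,0,0,0,0],[0,0,0,0,0,0]]
  ]
}}

```text
clock: 22.7
eef_pos: [486.4, 282.6, 19.2]
tool_rot: [-1.569, -0.004, 0.012]
force: [-0.5, 0.7, -1.5]
width: 38.2
```

>>> {"op": "apply_moves", "data": {
  "commands": [
    [[0,0.09,0,0,0,0.03],[0,0,0,0,0,0],[0,0,0,0,0,0]]
  ]
}}

```text
clock: 22.95
eef_pos: [486.7, 283.2, 15.6]
tool_rot: [-1.568, -0.002, 0.012]
force: [-0.6, -0.3, -2.1]
width: 38.9
```

>>> {"op": "apply_moves", "data": {
  "commands": [
    [[0,0.08,0,0,0,0],[0,0,0,0,0,0],[0,0,0,0,0,0],[0,0,0,0,0,0]]
  ]
}}

```text
clock: 23.28
eef_pos: [487.7, 284.0, 17.3]
tool_rot: [-1.568, -0.006, 0.012]
force: [-0.6, 0.2, -2.0]
width: 38.9
```

>>> {"op": "apply_moves", "data": {
  "commands": [
    [[0,0.14,0,0,0,0],[0,0,0,0,0,0],[0,0,0,0,0,0],[0,0,0,0,0,0]]
  ]
}}

```text
clock: 23.62
eef_pos: [489.2, 285.0, 15.2]
tool_rot: [-1.567, -0.01, 0.011]
force: [-0.4, -0.3, -2.6]
width: 39.0
```

>>> {"op": "apply_moves", "data": {
  "commands": [
    [[-0.1,0.12,-0.05,0,0,0.1],[0,0,0,0,0,0],[0,0,0,0,0,0],[0,0,0,0,0,0]]
  ]
}}

```text
clock: 23.95
eef_pos: [490.2, 285.9, 15.1]
tool_rot: [-1.561, -0.011, 0.011]
force: [-0.3, 0.0, -2.5]
width: 39.1
```

>>> {"op": "apply_moves", "data": {
  "commands": [
    [[-0.15,0.12,-0.1,-0.05,0,0.1],[-0.1,0.1,-0.05,-0.05,0,0.05],[0,0,0,0,0,0],[0,0,0,0,0,0]]
  ]
}}

```text
clock: 24.28
eef_pos: [490.8, 286.1, 15.6]
tool_rot: [-1.558, -0.02, 0.01]
force: [1.4, 0.3, -1.4]
width: 38.5
```

>>> {"op": "apply_moves", "data": {
  "commands": [
    [[-0.1,0.05,-0.08,-0.05,0,0.08],[-0.1,0.05,-0.08,-0.05,0,0.08],[-0.1,0.05,-0.08,-0.05,0,0.08],[-0.1,0.05,-0.05,0,0,0.05],[0,0,0,0,0,0]]
  ]
}}

```text
clock: 24.7
eef_pos: [488.6, 284.4, 14.6]
tool_rot: [-1.551, -0.021, 0.011]
force: [-1.6, -0.9, 0.9]
width: 38.7
```

```bash
python3 - <<'E'
from plan import *
s=cur()[2]; print(s['qpos'].round(3),s['qd'].round(3),s['torque'].round(2),s['force'])
d=snap('side','s11'); c=proj(d,(482,275,40)).astype(int); crop('s11',c[0]-50,c[1]-45,c[0]+55,c[1]+40,6,'s11c')
E
```

```text
[-0.4    0.833 -0.27   1.924  0.491  0.419 -1.022] [-0.002 -0.006  0.005 -0.019  0.001  0.001  0.005] [-0.39  0.45 -0.06] [-1.56150354 -0.90631042  0.87121971]
```

View pics/s11c.png

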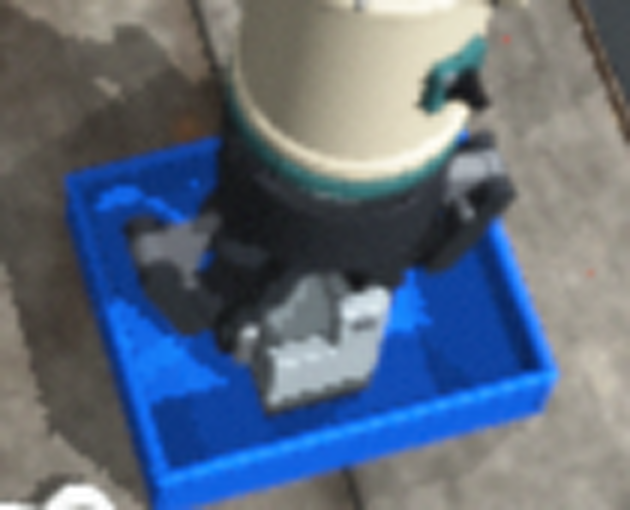

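Contact is made, but the tool is tilted about 1.2°, so I'll level it and then release.

>>> {"op": "apply_moves", "data": {
  "commands": [
    [[0,0,0,-0.12,0,0.12],[0,0,0,-0.12,0,0.12],[0,0,0,0,0,0],[0,0,0,0,0,0]]
  ]
}}

```text
clock: 25.08
eef_pos: [488.8, 284.3, 14.2]
tool_rot: [-1.573, 0.001, 0.011]
force: [-0.4, -1.7, 10.8]
width: 38.8
```

Level, and pressing lightly on the floor at 10.8 N. Releasing and retreating straight up.

>>> {"op": "apply_moves", "data": {
  "commands": [
    [[0,0,0,0,0,0],[0,0,0,0,0,0],[0,0,0,0,0,0],[0,0,0,0,0,0]]
  ],
  "claw": 58
}}

```text
clock: 25.42
eef_pos: [485.6, 282.5, 10.6]
tool_rot: [-1.576, 0.008, 0.011]
force: [0.1, -0.8, -0.3]
width: 57.8
```

>>> {"op": "apply_moves", "data": {
  "commands": [
    [[0,-0.4,0,0,0,0],[0,-0.7,0,0,0,0],[0,-0.9,0,0,0,0],[0,-0.9,0,0,0,0],[0,-0.9,0,0,0,0],[0,-0.5,-0.5,0,0,0],[0,0,-0.9,0,0,0],[0,0,-0.9,0,0,0]]
  ]
}}

```text
clock: 26.08
eef_pos: [483.8, 197.8, 185.6]
tool_rot: [-1.575, 0.019, 0.027]
force: [1.4, -1.1, 0.5]
width: 57.9
```

>>> {"op": "apply_moves", "data": {
  "commands": [
    [[0,0,-0.9,0,0,0],[0,0,-0.6,0,0,0],[0,0,0,0,0,0],[0,0,0,0,0,0]]
  ]
}}

```text
clock: 26.42
eef_pos: [484.3, 125.7, 185.3]
tool_rot: [-1.581, 0.022, 0.017]
force: [-0.1, 0.1, 1.1]
width: 57.7
```

```bash
python3 - <<'E'
from fit import *
from plan import cur
print(cur()[0],cur()[2]['force'])
a,b=snap('scene','f1'),snap('side','f2')
out=[]
for (x,y) in((488,278),(484,-288)):
    for d in(a,b):
        c=proj(d,(x,y,30)).astype(int); im=d['image'][max(0,c[1]-37):c[1]+37,max(0,c[0]-48):c[0]+48]; out.append(cv2.resize(im,(390,295),interpolation=cv2.INTER_CUBIC))
cv2.imwrite('pics/f.png',np.vstack([np.hstack(out[:2]),np.hstack(out[2:])])[...,::-1])
for n,t,l in(('L',(488,278,1.58),1),('R',(484,-289,1.47),0)):
    best=1
    vs=[(d,mask(d,proj(d,(t[0],t[1],35)),26),0) for d in(a,b)]
    r=fit(vs,t[:2],l,0,[t[2]-.1,t[2]+.1]); print(n,r.x.round(2),round(r.fun,3))
df=cv2.absdiff(b['image'],load('side0')['image']).max(2)
for n,p in dict(tape=(288,298),plug=(310,362),gear=(315,415),spanner=(370,537),driver=(485,320),orange1=(460,385),orange2=(292,228)).items():
    x,y=(np.array(p)*.64).astype(int); print(n,int(np.median(df[y-8:y+8,x-8:x+8])),end=' ')
E
```

```text
[484.31198902 125.73574443 185.28157286] [-0.05073027  0.1496495   1.12231687]
L [487.88 285.37   1.54] 0.742
R [ 484.46 -297.13    1.41] 0.331
tape 5 plug 9 gear 2 spanner 1 driver 4 orange1 1 orange2 2
```

View pics/f.png

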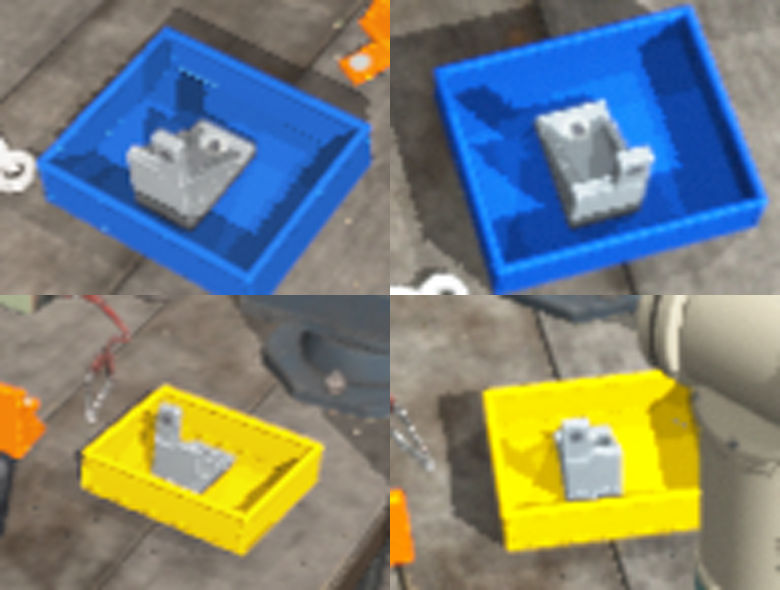

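Both brackets stand on their bases, clear of the walls: the left-hand one at (190,170) in blue, the right-hand one at (190,450) in yellow. The robot touches nothing, so I'm handing the job in.

```bash
python3 -c "
from cell import finish_job
print(finish_job())"
```

```text
the job is handed in; nothing more can be done
None
```

Both brackets are in their trays, standing on their bases and let go, and I handed the job in at about 26.5 s of robot time.

- **Right-hand bracket:** I lifted it from above straight into the yellow tray.
- **Left-hand bracket:** I tipped it off its back, stood it on the bench and let go. I then took it again from above and set it in the blue tray.
- **Contact:** Both tray set-downs ended in light floor contact, with readings up to about 13 N. I read the force at the end of each move, not continuously.

**Last checks:**
- The final pictures show both brackets upright and clear of the tray walls, with the gripper open and away from everything.
- The side view around the tape, gear, plug, spanner, driver and both orange look-alikes barely changed from the first picture, so they appear not to have moved.

**Checks that disagreed:**
- The final outline fit inside the trays failed (mismatch 0.74 in blue, 0.33 in yellow), probably because the tray colours spoiled the outlines. The final poses therefore rest on looking at the pictures, not on a measured fit.
- Very small downward moves were not followed well, so each set-down took several tries. The brackets ended about 10 mm off the tray centres.

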